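# Cock the tube tapper and load the tube

### The arm

A 7-joint arm with a two-finger parallel gripper is mounted at the origin on the work surface; the furniture and walls round the work are solid. World frame = base frame: x ahead of the robot, y to its left, z up, the work surface at z = 0. Lengths are in m, angles in rad, forces in N, time in s.
With the tool pointing down it reaches from about 0.4 to 0.85 m from the base axis. Payload 10.4 kg.
Tool frame: the origin (TCP) lies at the very end of the fingers, on their centre line; the grasp point (between the pads) lies manip.hold_point_z behind it (manip.hold_point_z is the distance from the TCP to the grasp point, in m); z points along the fingers, x is the direction in which the jaws open and shut, and the axes are right-handed (so a half turn about z gives the same grasp; the last joint's range is limited). The gripper opens to 85 mm and grips with 20 to 120 N. Pads are 22 mm wide; open, the fingers measure 114 mm over their backs; the gripper's body (76 mm by 85 mm) begins 54 mm behind the grasp point. The pads swing forward as they close: fully open they stand 13 mm farther back than shut.
Start: joints at [1.088, 0.332, -0.065, 1.46, 0.022, 1.35, -0.088], TCP at [0.277, -0.56, 0.231] pointing down, gripper open.
Joint ranges: [-2.6, 2.6], [-0.5, 2.12], [-1.47, 1.34], [0.16, 2.42], [-1.27, 4.41], [0.06, 2.06], [-2.6, 2.6]. Speed limits (rad/s): [2.22, 2.22, 2.79, 2.79, 3.14, 3.14, 3.14].

### API

Orientations are given as a unit quaternion [x, y, z, w].
In Python, from workcell import readout, camera, camera_info, manip gives the robot as it stands.
- The arm moves only by the tool play_rows, never from a script. Its argument "rows" is a list of rows, each a list of 3 entries, a list of its own where there are three numbers: the shift along the world's x, y, z in mm, then the turn, a rotation vector about the world's x, y, z in degrees, then the finger opening in mm, from 0 to 85.4. In form: [[[tx, ty, tz], [rx, ry, rz], fingers], ...]. A call has 1 to 12 rows; each row shifts and turns the commanded pose from where the row before left it; what a row does not reach is not made up. A row lasts 1/8 s, in which the tool goes at most 62.5 mm and 10.7 degrees, less where a joint would pass 70% of its speed; a pose out of reach is approached as far as the arm can. A call with a gripper value outside its range is refused whole. The fingers move at their own pace and stop on an object; "force" is the grip in N (left out, the last holds). Time passes only in rows, so rows that do not move let the fingers close. It gives the time, the measured TCP pose, the force and the opening at its end, in the units of the state.
- readout.get_obs(): the state, without advancing time (a new reading comes with each control period).
- camera(name): name is "scene" or "side" or "wrist"; returns the picture (384x512x3 uint8, blue, green, red); there is no depth.
- camera_info(name): a dict with "fx", "fy", "cx", "cy" (pixels), "k1" (the pictures are not rectified: a ray, as slopes to the right and down, at radius r is drawn at 1 + k1 r^2 times it, then the intrinsics apply), "world_from_camera" (4x4, takes a point from camera to world coordinates). Camera axes: x right, y up, looking along -z (the intrinsics and any distortion apply to the point x, -y, -z); pixel columns grow to the right and rows downward; lengths in m; the calibration is good to about 2 mm. A picture is of the moment at which its call begins: read the wrist's pose just before it. camera_info takes no time and is no camera call; for the wrist camera it gives the pose at the moment of the call.
- manip.hand_in(): hands the job in, once; it reports no verdict.
The state is a dict: "clock": time; "joint_pos": joint angles; "joint_velocities": joint speeds; "tau": joint torques, N m; "position": TCP position; "ee_rot": TCP orientation; "ft_force": force on the tool from outside, world axes, zero at the start; "torque": the same for the moment, N m; "grip_width": opening from 0.0 (shut) to 1.0 (fully open).
Only numpy, scipy, OpenCV 4.12 (cv2) and the standard library are available. Lean on these libraries where they do the work, as an engineer would, in place of code of your own. Each camera call takes 0.05 s, during which the arm holds its last target.

### The job

Get the bench tube tapper ready to fire: take its sprung striker arm by the upright handle, draw it back until the hair-trigger catch hooks it, ease it onto the catch and let go, never letting the arm fly back and never jamming it hard against the catch and backstop. Then stand the capped tube from the white tube stand upright and fully home in the tapper's tube seat, with the arm left cocked and the other things on the bench left where they are.

Things in the scene. Friction and masses are not known exactly. Their poses are not given: they have to be found in the camera images.
- tapper: tube tapper, fixed to the bench: aluminium plate 220 (x) x 290 (y) x 12 mm, origin at the centre of its underside. Frame: x away from its front edge, y to its left. At the back stands the arm's pivot, at the front left the white tube seat, at the front right a grey block with the catch and the backstop, all below z = 70 mm. The arm must press on catch and backstop with less than 20 N (also when it comes to rest on the hook: let it down slowly)
- catch_block (a point): centre of the grey block's top, z = 38 mm, 174 mm from the pivot axis; its length runs along the arm's path. On it sits the catch: a dark hook on a light spring, and behind it a rubber backstop. Catch and backstop together are shifted along the block anew each time and this setting is not measured: the hook takes hold with the arm somewhere between 0.74 and 1.0 rad
- pin (a point): pin under the end of the striker arm, 8 mm in diameter, 165 mm from the pivot axis. Over the last 0.1 rad before the catch it pushes the hook aside: 2 to 5 N more at the handle, fading as it slides over the hook's tip. Then the hook snaps in behind it and the extra force is gone. About 0.03 rad further (4 mm at the handle) it meets the backstop: a rubber spring, 7 N per mm at the handle
- striker_hub: pivot of the striker arm, a grey post 40 mm in diameter on the plate. Origin on the (vertical) pivot axis, 12 mm above the bench (top of the plate). Its x axis is the direction of the arm at rest (0 rad)
- striker (a joint): angle of the striker arm about the pivot, rad: 0 at rest, at its stop, where the arm lies over the tube seat and blocks it; grows as the arm is drawn back (anticlockwise from above), to 1.2 at most. A spring pulls it back to 0: 4.8 N at the handle at rest, 3.7 N per rad more as it is drawn. The arm is a flat steel bar 14 mm wide, top at z = 66 mm
- handle (a point): middle of the straight part of the striker's upright handle, a black round post 14 mm in diameter that stands on the arm 125 mm from the pivot axis, from z = 66 mm to z = 112 mm; this point is at z = 92 mm and moves with the arm
- seat (a point): centre of the mouth of the tube seat, z = 50 mm: a white block 44 x 44 mm on the tapper's plate with a vertical bore 20 mm in diameter and 36 mm deep
- tube_mid (a point): centre (half-way up) of the capped tube, 17 mm in diameter and 107 mm long, upright with its cap up (z axis along the tube); it stands in the middle bore (19.5 mm diameter, 36 mm deep) of the stand and shows 71 mm above it. In the stand this point is at z = 59.5 mm, fully home in the tapper's seat at z = 67.5 mm
- tube_stand: white tube stand, fixed, 150 (x) x 46 (y) x 42 mm, three bores in a row along x, 45 mm apart, origin at the centre of its underside
- cup: specimen cup with a light lid, 52 mm in diameter, 62 mm high, origin under its centre; bystander
- dropper: dropper bottle, 25 mm in diameter, 71 mm high, origin under its centre; bystander
- timer: bench timer 70 x 66 x 19 mm, origin under its centre; bystander

How it is judged:
By the outcome, as a careful person would: the job done as asked, in the order asked, and still so for the second after the job is handed in, with the robot touching nothing.
It also fails if it takes over 72 s, if anything falls off the work surface, if the arm or the gripper's body presses on something with over 40 N, if the wrist force passes 120 N, or if a joint passes its speed limit or range.

## Working session

There is one attempt and no reset: what is moved stays moved. The work goes in short steps, Python scripts to look and compute and a tool call to move; the robot and the scene stay as the last step left them, time stands still between calls to the robot, and variables do not carry over. Pictures are saved under pics/ and viewed, and the job is handed in when it is done.

Besides the shell and the picture viewer there is one more tool, called after "Emit:" by a JSON object that holds its "method" and its "body". play_rows: Moves the arm, as the interface text tells. Its arguments: {"type":"object","properties":{"rows":{"type":"array"},"force":{"type":"number"}},"required":["rows"]}

```bash
mkdir -p pics; ls; python3 - <<'E'
from workcell import readout, camera, camera_info, manip
import cv2
print(readout.get_obs()); print(manip.hold_point_z)
for n in ["scene","side","wrist"]:
    print(n,camera_info(n)); cv2.imwrite(f"pics/{n}0.png",camera(n))
E
```

```text
pics
{'clock': 0.0, 'joint_pos': array([ 1.08840664,  0.33286223, -0.06472017,  1.46095199,  0.0216231 ,
        1.34990181, -0.08849889]), 'joint_velocities': array([-1.10413044e-03,  2.43181435e-03, -1.36779013e-04, -1.59709820e-03,
        7.36618309e-04,  8.47901465e-04, -5.59605924e-06]), 'tau': array([-1.07579806e-03, -6.25433493e+01,  4.86448675e-02, -3.91605628e+01,
        1.61753094e-02,  9.97288880e-03,  3.15489842e-05]), 'position': array([ 0.27717945, -0.55975048,  0.23051692]), 'ee_rot': array([ 8.49647148e-01, -5.27351131e-01, -6.27011770e-04, -3.40342927e-04]), 'ft_force': array([-0.1550244 , -0.18433663, -0.30421075]), 'torque': array([-0.03991294, -0.02325697,  0.05753618]), 'grip_width': 1.0029531861205463}
0.0187
scene {'fx': 478.38155314932897, 'fy': 478.38155314932897, 'cx': 251.8031557836128, 'cy': 186.25296786531948, 'k1': 0.004462296468792413, 'world_from_camera': array([[ 0.55352734,  0.48841848, -0.67457755, -0.28898849],
       [-0.83278009,  0.33355571, -0.44183471, -0.51593549],
       [ 0.00920896,  0.80634234,  0.59137739,  0.76801397],
       [ 0.    
[... 159 characters left out ...]
k1': -0.10660525692089919, 'world_from_camera': array([[-0.03115735,  0.65609268, -0.75403688, -0.23066971],
       [-0.99934687, -0.00663276,  0.03552252,  0.03557309],
       [ 0.01830473,  0.75465118,  0.65587082,  0.72001315],
       [ 0.        ,  0.        ,  0.        ,  1.        ]])}
wrist {'fx': 313.97089711400884, 'fy': 313.97089711400884, 'cx': 255.63572355428258, 'cy': 189.76991140248597, 'k1': -0.058596726144360935, 'world_from_camera': array([[ 0.44443931,  0.85494975,  0.26745956,  0.34544691],
       [-0.89580827,  0.42453959,  0.13150547, -0.52600832],
       [-0.0011166 , -0.29803868,  0.95455314,  0.37276333],
       [ 0.        ,  0.        ,  0.        ,  1.        ]])}
```

View pics/scene0.png

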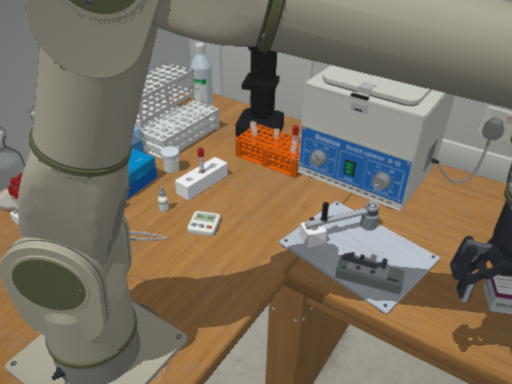

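View pics/side0.png

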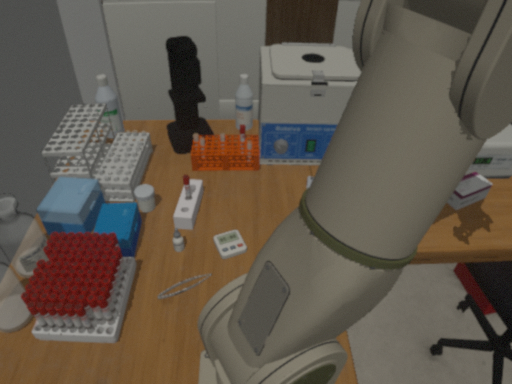

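View pics/wrist0.png

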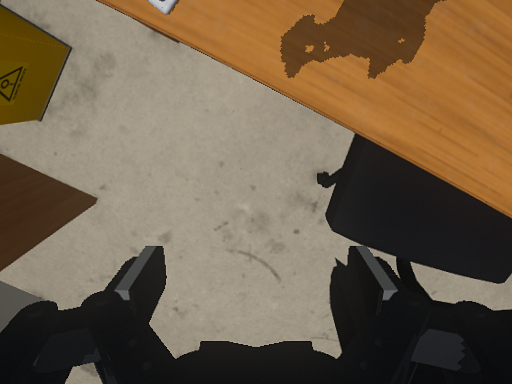

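```bash
cat > h.py <<'E'
import numpy as np, cv2
from workcell import readout, camera, camera_info, manip
def ray(info,uv):
    d=np.array([(uv[0]-info['cx'])/info['fx'],(uv[1]-info['cy'])/info['fy']])
    s=d.copy()
    for _ in range(20): s=d/(1+info['k1']*(s@s))
    M=np.array(info['world_from_camera']); v=M[:3,:3]@np.array([s[0],-s[1],-1]); return M[:3,3],v
def atz(info,uv,z):
    o,v=ray(info,uv); return o+v*(z-o[2])/v[2]
def proj(info,P):
    M=np.array(info['world_from_camera']); c=M[:3,:3].T@(np.array(P)-M[:3,3])
    s=np.array([c[0],-c[1]])/(-c[2]); s=s*(1+info['k1']*(s@s))
    return np.array([info['cx']+info['fx']*s[0],info['cy']+info['fy']*s[1]])
E
python3 - <<'E'
import cv2
a=cv2.imread('pics/scene0.png')
cv2.imwrite('pics/c1.png',cv2.resize(a[190:310,270:450],None,fx=4.4,fy=4.4,interpolation=cv2.INTER_CUBIC))
cv2.imwrite('pics/c2.png',cv2.resize(a[130:250,120:270],None,fx=4.8,fy=4.8,interpolation=cv2.INTER_CUBIC))
b=cv2.imread('pics/side0.png')
cv2.imwrite('pics/c3.png',cv2.resize(b[160:270,120:270],None,fx=5,fy=5,interpolation=cv2.INTER_CUBIC))
E
```

```text
(no output)
```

View pics/c1.png

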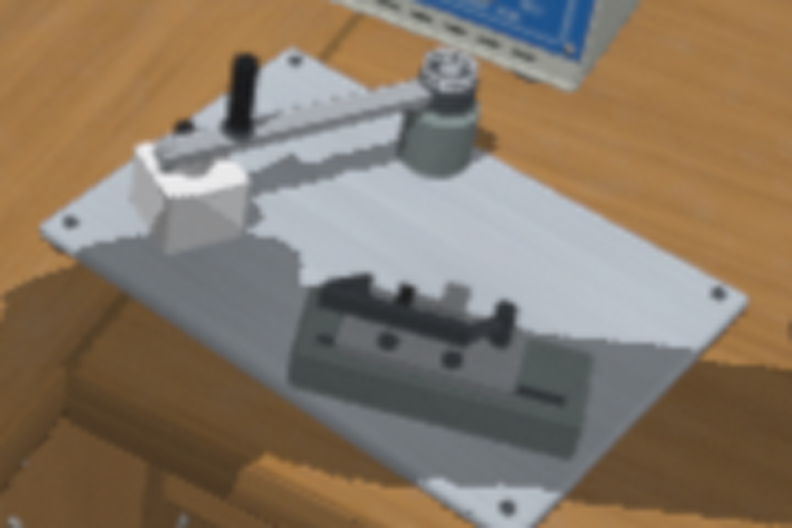

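View pics/c2.png

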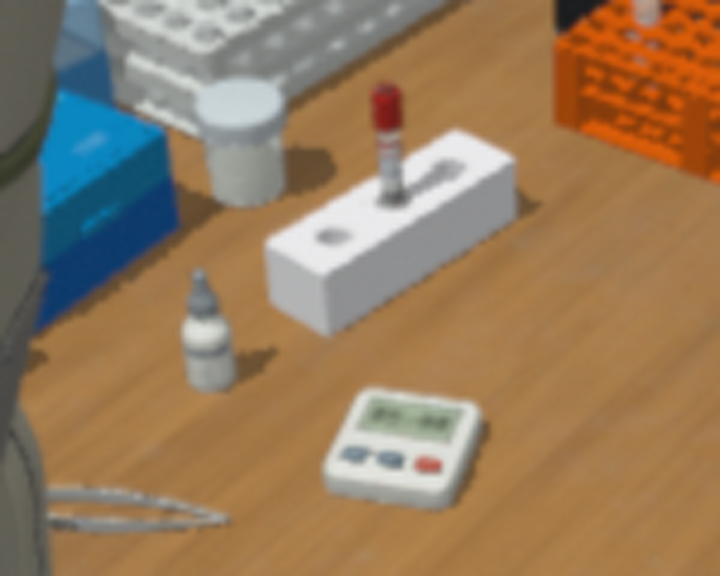

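View pics/c3.png

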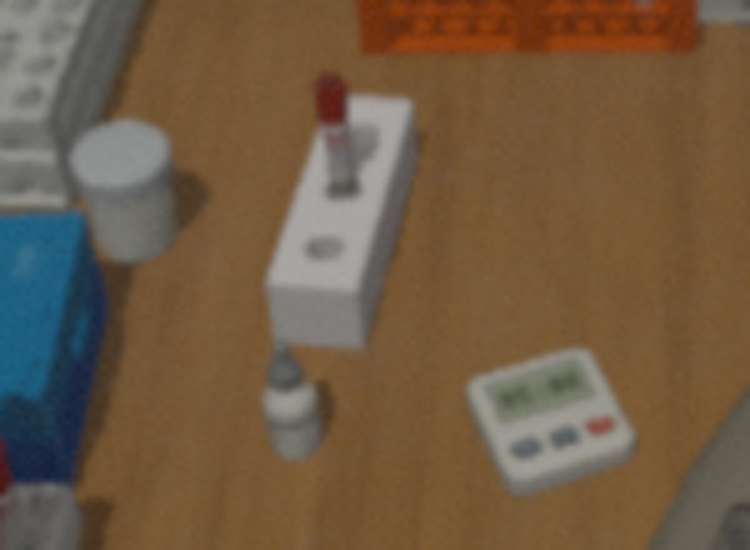

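```bash
python3 - <<'E'
from h import *
I=camera_info('scene'); S=camera_info('side')
c1=lambda p:np.array([p[0]/4.4+270,p[1]/4.4+190])-0.4
c2=lambda p:np.array([p[0]/4.8+120,p[1]/4.8+130])-0.4
c3=lambda p:np.array([p[0]/5+120,p[1]/5+160])-0.4
P=np.array
for n,p,z in [('FL',(40,230),.012),('BL',(292,46),.012),('BR',(748,300),.012),('screwFL',(70,222),.012),('sBL',(295,61),.012),('sBR',(719,293),.012),('sFR',(507,508),.012),('hubtop',(449,60),.075),('hnd_top',(245,60),.112),('hnd_bot',(238,132),.066),('armend',(168,155),.066),('hubbase',(436,165),.012)]:
    print(n,atz(I,c1(p),z).round(4))
for n,p,z in [('tubetop',(386,90),.113),('tube mouth',(392,200),.042),('bore1',(333,237),.042),('bore3',(450,168),.042),('cup',(240,100),.062),('drop',(208,375),.005),('timer',(405,450),.015)]:
    print(n,atz(I,c2(p),z).round(4))
for n,p,z in [('tubetop',(329,82),.113),('tube mouth',(343,187),.042),('bore1',(324,247),.042),('cup',(122,152),.062),('drop',(293,445),.005),('timer',(552,420),.015)]:
    print('S',n,atz(S,c3(p),z).round(4))
E
```

```text
FL [ 0.4276 -0.1225  0.012 ]
BL [ 0.6456 -0.1636  0.012 ]
BR [ 0.585  -0.4462  0.012 ]
screwFL [ 0.4418 -0.1324  0.012 ]
sBL [ 0.6337 -0.1712  0.012 ]
sBR [ 0.5817 -0.4325  0.012 ]
sFR [ 0.3887 -0.3936  0.012 ]
hubtop [ 0.6039 -0.2675  0.075 ]
hnd_top [ 0.4982 -0.1956  0.112 ]
hnd_bot [ 0.4972 -0.1971  0.066 ]
armend [ 0.4609 -0.1758  0.066 ]
hubbase [ 0.5936 -0.2747  0.012 ]
tubetop [0.5208 0.1762 0.113 ]
tube mouth [0.5194 0.1757 0.042 ]
bore1 [0.4733 0.18   0.042 ]
bore3 [0.5632 0.1686 0.042 ]
cup [0.5276 0.2925 0.062 ]
drop [0.3777 0.1892 0.005 ]
timer [0.3796 0.0581 0.015 ]
S tubetop [0.5217 0.1722 0.113 ]
S tube mouth [0.5213 0.1717 0.042 ]
S bore1 [0.4756 0.177  0.042 ]
S cup [0.5276 0.2869 0.062 ]
S drop [0.3755 0.1857 0.005 ]
S timer [0.3815 0.0598 0.015 ]
```

```bash
python3 - <<'E'
from h import *
I=camera_info('scene')
for p in [(403,207),(300,172)]: print(atz(I,p,0.01).round(3))
E
```

```text
[ 0.718 -0.316  0.01 ]
[ 0.708 -0.024  0.01 ]
```

Emit:
{"method": "play_rows", "body": {"rows": [[[15,20,9],[0,0,-6],85],[[25,30,9],[0,0,-6],85],[[25,30,9],[0,0,-6],85],[[25,30,9],[0,0,-6],85],[[25,30,9],[0,0,-6],85],[[25,30,9],[0,0,-6],85],[[25,30,9],[0,0,-6],85],[[25,30,9],[0,0,-6],85],[[25,30,9],[0,0,-6],85],[[15,20,9],[0,0,-6],85],[[0,0,0],[0,0,0],85]]}}

```text
clock: 1.52
position: [0.5087, -0.2781, 0.3217]
ee_rot: [-0.474, 0.881, -0.0, 0.0]
ft_force: [0.1, -1.2, -0.7]
grip_width: 0.995
```

```bash
python3 - <<'E'
from h import *
import json
i=camera_info('wrist'); a=camera('wrist'); cv2.imwrite('pics/w1.png',a); i['world_from_camera']=np.array(i['world_from_camera']).tolist(); json.dump(i,open('w1.json','w'))
cv2.imwrite('pics/s1.png',camera('scene'))
print(readout.get_obs())
cv2.imwrite('pics/w1b.png',cv2.resize(a,(800,600),interpolation=cv2.INTER_CUBIC))
E
```

```text
{'clock': 1.625, 'joint_pos': array([ 0.58179236,  0.20862084, -0.18533062,  1.43132723,  0.03886193,
        1.50576236, -1.7591095 ]), 'joint_velocities': array([ 0.01696632,  0.00069844,  0.01389011,  0.00576477,  0.00183733,
        0.0024128 , -0.00164706]), 'tau': array([-1.74421068e+00, -5.50807071e+01, -2.23535433e+00, -4.05173635e+01,
       -1.68996491e-01,  2.52957281e-03, -1.87114226e-01]), 'position': array([ 0.50684898, -0.28078299,  0.32092059]), 'ee_rot': array([-4.72672145e-01,  8.81238255e-01,  4.20450456e-05, -4.22844177e-04]), 'ft_force': array([ 0.1349791 , -0.51924093, -0.63614012]), 'torque': array([-0.0855494 ,  0.03204029, -0.01160904]), 'grip_width': 0.9997082242641226}
```

View pics/w1b.png

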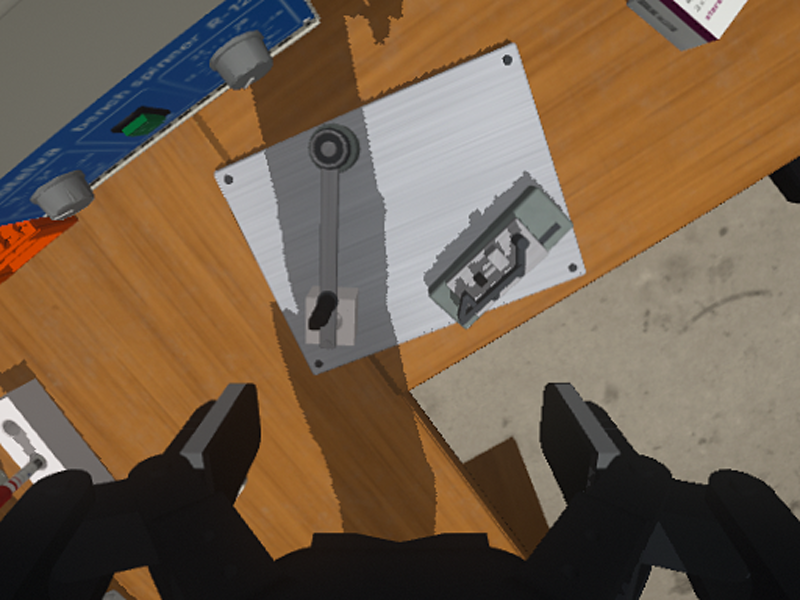

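```bash
python3 - <<'E'
import cv2
a=cv2.imread('pics/w1.png')
cv2.imwrite('pics/w1c.png',cv2.resize(a[20:245,130:385],None,fx=3,fy=2.6666667 and 3,interpolation=cv2.INTER_CUBIC)[:600])
cv2.imwrite('pics/w1d.png',cv2.resize(a[100:215,265:375],None,fx=5.2,fy=5.2,interpolation=cv2.INTER_CUBIC))
cv2.imwrite('pics/w1e.png',cv2.resize(a[175:245,180:240],None,fx=8,fy=8,interpolation=cv2.INTER_CUBIC))
E
```

```text
(no output)
```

View pics/w1c.png

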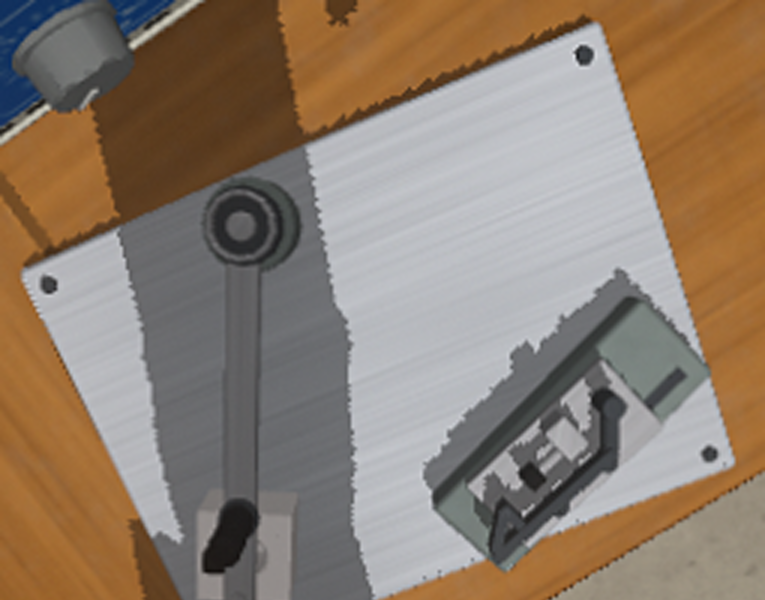

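View pics/w1d.png

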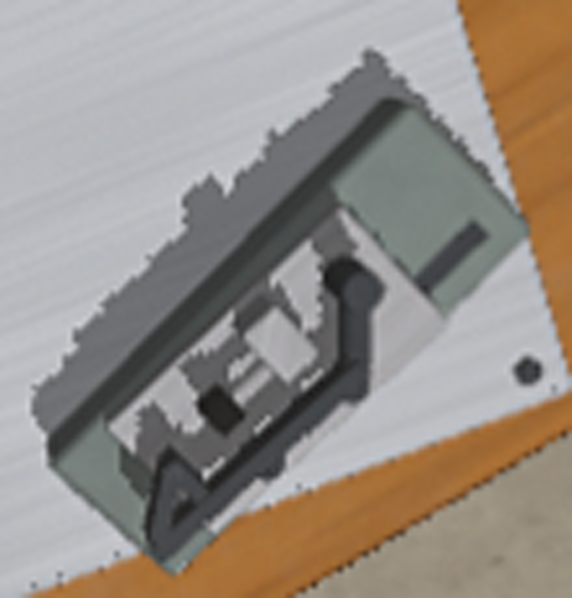

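View pics/w1e.png

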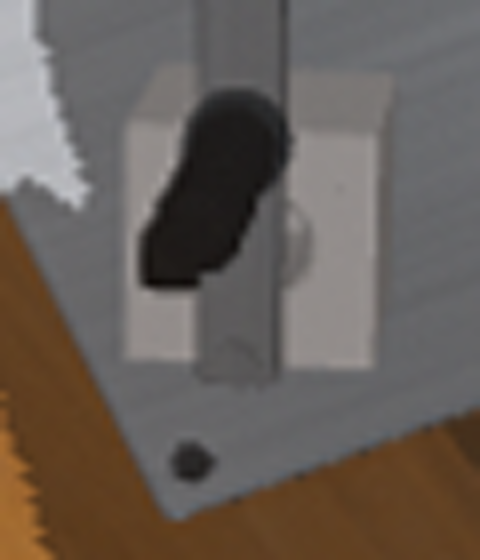

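```bash
python3 - <<'E'
from h import *
import json
W=json.load(open('w1.json')); I=camera_info('scene')
c=lambda p:np.array([p[0]/3+130,p[1]/3+20])-.33
d=lambda p:np.array([p[0]/5.2+265,p[1]/5.2+100])-.4
e=lambda p:np.array([p[0]/8+180,p[1]/8+175])-.44
print('sBL',atz(W,c((48,285)),.012),'sBR',atz(W,c((585,55)),.012),'sFR',atz(W,c((710,454)),.012),'sFL',atz(W,e((192,462)),.012))
for z in (.066,.07): print('hubtop',atz(W,c((241,225)),z))
print('arm at hub base',atz(W,c((250,225)),.040))
print('hnd top',atz(W,e((188,250)),.112),'bot',atz(W,e((240,140)),.066))
print('armend mid',atz(W,e((238,380)),.066), 'armup', atz(W,e((242,10)),.066))
s=[atz(W,e(p),.05) for p in [(125,120),(380,132),(375,368),(122,358)]]
print('seat',np.array(s).round(4),np.mean(s,0))
# block top corners
b=[atz(W,d(p),.038) for p in [(50,455),(410,105),(528,228),(175,572)]]
print('block',np.array(b).round(4),np.mean(b,0))
for n,p in [('hooktip',(170,455)),('hookback',(205,495)),('rubber face',(207,418)),('rubber',(220,405))]: print(n,atz(W,d(p),.05))
E
```

```text
sBL [ 0.63357488 -0.17353752  0.012     ] sBR [ 0.58066919 -0.43529161  0.012     ] sFR [ 0.38836787 -0.3961847   0.012     ] sFL [ 0.44127881 -0.13496142  0.012     ]
hubtop [ 0.60088149 -0.27197006  0.066     ]
hubtop [ 0.60059182 -0.27245122  0.07      ]
arm at hub base [ 0.60059652 -0.27209494  0.04      ]
hnd top [ 0.49852886 -0.195944    0.112     ] bot [ 0.49987457 -0.198556    0.066     ]
armend mid [ 0.46500771 -0.17284084  0.066     ] armup [ 0.51782645 -0.21194908  0.066     ]
seat [[ 0.5109 -0.1792  0.05  ]
 [ 0.4848 -0.2148  0.05  ]
 [ 0.4491 -0.1887  0.05  ]
 [ 0.4755 -0.1521  0.05  ]] [ 0.48008907 -0.18369103  0.05      ]
block [[ 0.4503 -0.2709  0.038 ]
 [ 0.4787 -0.3988  0.038 ]
 [ 0.4337 -0.4097  0.038 ]
 [ 0.4023 -0.2818  0.038 ]] [ 0.44123873 -0.34028329  0.038     ]
hooktip [ 0.43622392 -0.29885779  0.05      ]
hookback [ 0.42150464 -0.30090569  0.05      ]
rubber face [ 0.43956587 -0.31227942  0.05      ]
rubber [ 0.44072898 -0.31695531  0.05      ]
```

Emit:
{"method": "play_rows", "body": {"rows": [[[-1,10.5,-12],[0,0,-0.5],85],[[-1,10.5,-22],[0,0,-0.5],85],[[-1,10.5,-24],[0,0,-0.5],85],[[-1,10.5,-24],[0,0,-0.5],85],[[-1,10.5,-24],[0,0,-0.5],85],[[-1,10.5,-24],[0,0,-0.3],85],[[-1,10.5,-22],[0,0,0],85],[[-1,10.5,-10],[0,0,0],85],[[0,0,0],[0,0,0],85],[[0,0,0],[0,0,0],85]]}}

```text
clock: 2.88
position: [0.4997, -0.1967, 0.1601]
ee_rot: [-0.45, 0.893, -0.001, 0.0]
ft_force: [-0.5, -0.3, 0.4]
grip_width: 0.995
```

```bash
python3 - <<'E'
from h import *
i=camera_info('wrist'); a=camera('wrist')
cv2.imwrite('pics/w2.png',cv2.resize(a,(800,600),interpolation=cv2.INTER_CUBIC))
o=readout.get_obs(); print(o['clock'],o['position'],o['ee_rot'],o['ft_force'])
print(proj(i,[.499,-.197,.112])*800/512,proj(i,[.499,-.197,.066])*800/512,proj(i,[.6005,-.2722,.07])*800/512)
E
```

```text
2.925 [ 0.49974199 -0.19682773  0.1602012 ] [-4.50112225e-01  8.92971667e-01 -6.50164905e-04  4.05432123e-04] [-0.98964186  0.069214    0.9808803 ]
[401.05959157 335.4951721 ] [400.74035631 301.6799602 ] [401.46095615  24.87623734]
```

View pics/w2.png

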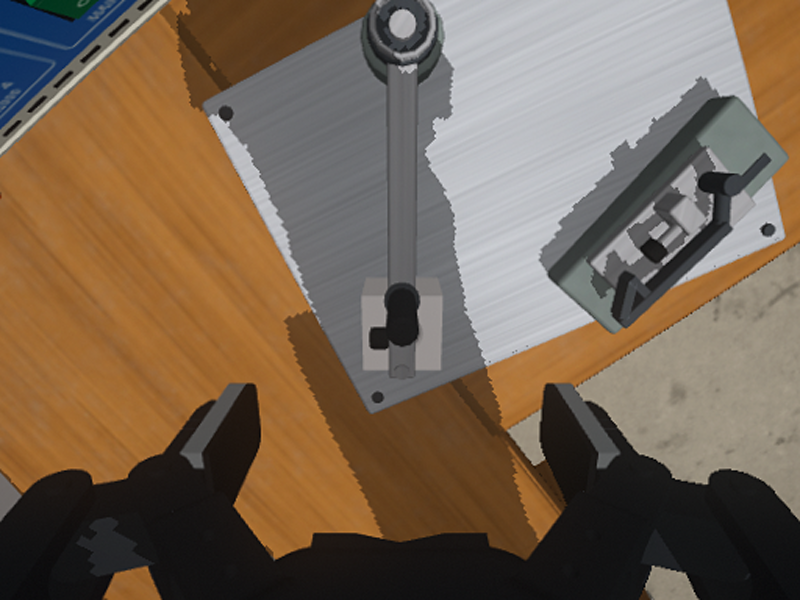

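Emit:
{"method": "play_rows", "body": {"rows": [[[0,0,-8],[0,0,0],85],[[0,0,-16],[0,0,0],85],[[0,0,-16],[0,0,0],85],[[0,0,-16],[0,0,0],85],[[0,0,-16],[0,0,0],70],[[0,0,-10],[0,0,0],60],[[0,0,-3],[0,0,0],45],[[0,0,0],[0,0,0],30],[[0,0,0],[0,0,0],25]], "force": 40}}

```text
clock: 4.05
position: [0.4998, -0.1962, 0.0749]
ee_rot: [-0.45, 0.893, -0.0, 0.0]
ft_force: [-0.6, -0.3, 1.1]
grip_width: 0.291
```

Emit:
{"method": "play_rows", "body": {"rows": [[[0,0,0],[0,0,0],10],[[0,0,0],[0,0,0],8],[[0,0,0],[0,0,0],8],[[0,0,0],[0,0,0],8]], "force": 40}}

```text
clock: 4.55
position: [0.499, -0.1971, 0.0749]
ee_rot: [-0.45, 0.893, -0.001, -0.0]
ft_force: [-4.7, -3.2, 6.0]
grip_width: 0.151
```

```bash
python3 - <<'E'
from h import *
a=camera('wrist')
cv2.imwrite('pics/w3.png',a)
cv2.imwrite('pics/s3.png',cv2.resize(camera('scene')[150:330,250:470],None,fx=3.3,fy=3.3))
o=readout.get_obs(); print(o)
E
```

```text
{'clock': 4.65, 'joint_pos': array([ 0.49730903,  0.29765573, -0.23685697,  1.85978047,  0.08374138,
        0.99356087, -1.98328378]), 'joint_velocities': array([-0.00145524, -0.00071108,  0.00081848, -0.0002196 ,  0.00055827,
       -0.00091744, -0.00084628]), 'tau': array([-2.36056656e+00, -5.12007880e+01, -4.13680762e+00, -3.32291615e+01,
       -1.01604614e+00, -1.27648294e+00, -3.12009295e-03]), 'position': array([ 0.49899587, -0.1971191 ,  0.07492783]), 'ee_rot': array([-4.50018718e-01,  8.93018894e-01, -4.88912873e-04, -4.11050174e-04]), 'ft_force': array([-5.01493732, -2.86053142,  5.75798577]), 'torque': array([-0.58760608,  0.93198487,  0.00861987]), 'grip_width': 0.15379636848189546}
```

View pics/w3.png

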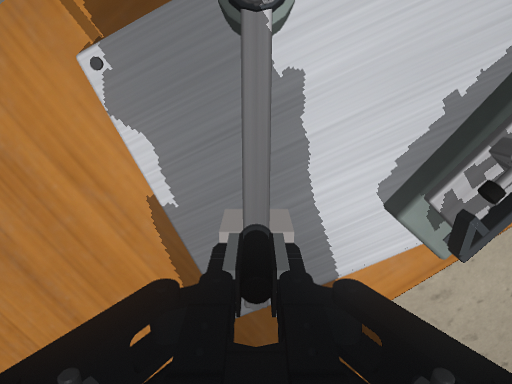

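View pics/s3.png

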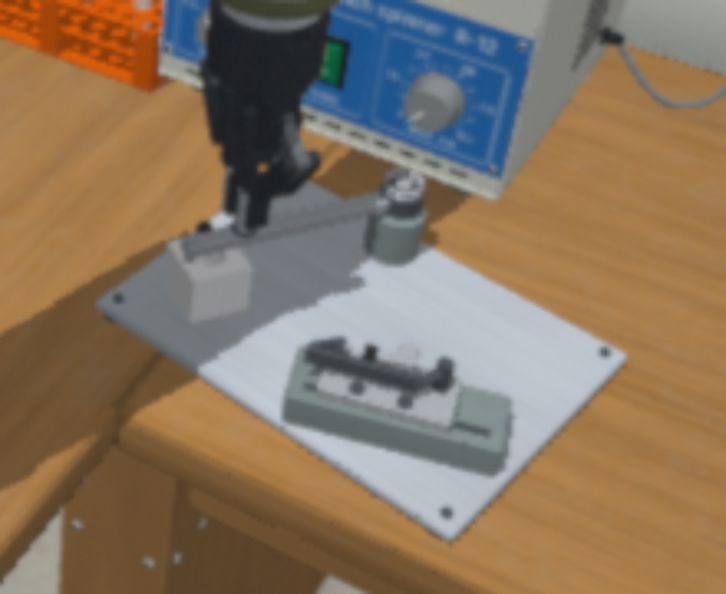

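```bash
python3 - <<'E'
import numpy as np
R=125
def seq(a,st):
    p0=np.array([np.cos(np.radians(143.5+a)),np.sin(np.radians(143.5+a))])
    for s in st:
        a+=s; p=np.array([np.cos(np.radians(143.5+a)),np.sin(np.radians(143.5+a))])
        print(a, (R*(p-p0)).round(1), round(s*R*np.pi/180,2)); p0=p
seq(0,[1.2]+[2.4]*11); print()
seq(27.6,[2]*5); print(); seq(37.6,[.4]*1);seq(45.6,[.4]);seq(53.6,[.4])
E
```

```text
1.2 [-1.5 -2.1] 2.62
3.5999999999999996 [-2.9 -4.3] 5.24
6.0 [-2.8 -4.5] 5.24
8.4 [-2.6 -4.6] 5.24
10.8 [-2.4 -4.7] 5.24
13.200000000000001 [-2.2 -4.8] 5.24
15.600000000000001 [-2.  -4.9] 5.24
18.0 [-1.8 -4.9] 5.24
20.4 [-1.6 -5. ] 5.24
22.799999999999997 [-1.3 -5.1] 5.24
25.199999999999996 [-1.1 -5.1] 5.24
27.599999999999994 [-0.9 -5.2] 5.24

29.6 [-0.6 -4.3] 4.36
31.6 [-0.4 -4.3] 4.36
33.6 [-0.3 -4.4] 4.36
35.6 [-0.1 -4.4] 4.36
37.6 [ 0.  -4.4] 4.36

38.0 [ 0.  -0.9] 0.87
46.0 [ 0.1 -0.9] 0.87
54.0 [ 0.3 -0.8] 0.87
```

Emit:
{"method": "play_rows", "body": {"rows": [[[-1.5,-2.1,0],[0,0,1.2],8],[[-2.9,-4.3,0],[0,0,2.4],8],[[-2.8,-4.5,0],[0,0,2.4],8],[[-2.6,-4.6,0],[0,0,2.4],8],[[-2.4,-4.7,0],[0,0,2.4],8],[[0,0,0],[0,0,0],8]]}}

```text
clock: 5.4
position: [0.4877, -0.2155, 0.0749]
ee_rot: [-0.533, 0.846, 0.0, 0.001]
ft_force: [0.2, 4.8, 6.3]
grip_width: 0.155
```

```bash
python3 - <<'E'
from h import *
o=readout.get_obs(); print(o['clock'],o['position'],o['ee_rot'],o['ft_force'],o['torque'],o['grip_width'])
E
```

```text
5.4 [ 0.48769383 -0.21548255  0.07492864] [-5.33087140e-01  8.46060073e-01  1.15531659e-04  6.64201328e-04] [0.21903958 4.7962345  6.28302388] [ 0.89338221  0.20726447 -0.14279577] 0.1551430404064805
```

Emit:
{"method": "play_rows", "body": {"rows": [[[-2.2,-4.8,0],[0,0,2.4],8],[[-2.0,-4.9,0],[0,0,2.4],8],[[-1.8,-4.9,0],[0,0,2.4],8],[[-1.6,-5.0,0],[0,0,2.4],8],[[-1.3,-5.1,0],[0,0,2.4],8],[[-1.1,-5.1,0],[0,0,2.4],8],[[-0.9,-5.2,0],[0,0,2.4],8],[[-0.6,-4.3,0],[0,0,2],8],[[-0.4,-4.3,0],[0,0,2],8],[[-0.2,-2.2,0],[0,0,1],8],[[0,0,0],[0,0,0],8]]}}

```text
clock: 6.78
position: [0.4746, -0.2612, 0.0749]
ee_rot: [-0.683, 0.73, 0.001, -0.0]
ft_force: [-7.0, 6.4, 10.7]
grip_width: 0.149
```

```bash
cat > st.py <<'E'
from h import *
o=readout.get_obs(); p=o['position'][:2]-np.array([.5994,-.2715])
th=np.degrees(np.arctan2(p[1],p[0]))%360-143.5; a=np.radians(th+143.5)
f=o['ft_force']; 
print(o['clock'],o['position'].round(4),'th',th.round(2),np.radians(th).round(3),'R',np.hypot(*p).round(4),'Ftan',(f[:2]@[np.sin(a),-np.cos(a)]).round(2),'Frad',(f[:2]@[np.cos(a),np.sin(a)]).round(2),'fz',f[2].round(1),'tz',o['torque'].round(2),'w',(o['grip_width']*85.4).round(1))
q=o['ee_rot']; print('yaw',np.degrees(np.arctan2(2*q[0]*q[1],q[0]**2-q[1]**2))%360)
E
cat > wr.py <<'E'
import sys
from h import *
a=camera('wrist'); cv2.imwrite(f'pics/{sys.argv[1]}.png',cv2.resize(a,(800,600),interpolation=cv2.INTER_CUBIC))
E
python3 st.py; python3 wr.py w4
```

```text
Traceback (most recent call last):
  File "st.py", line 5, in <module>
    print(o['clock'],o['position'].round(4),'th',th.round(2),np.radians(th).round(3),'R',np.hypot(*p).round(4),'Ftan',(f[:2]@[np.sin(a),-np.cos(a)]).round(2),'Frad',(f[:2]@[np.cos(a),np.sin(a)]).round(2),'fz',f[2].round(1),'tz',o['torque'].round(2),'w',(o['grip_width']*85.4).round(1))
                                                                                                                                                                                                                                                             ^^^^^^^^^^^^^^^^^^^^^^^^^^^^
AttributeError: 'float' object has no attribute 'round'
```

View pics/w4.png

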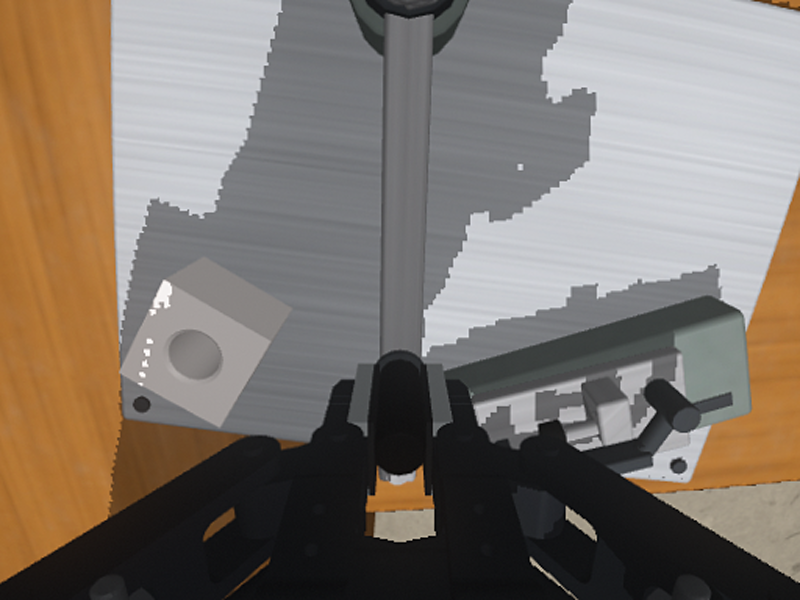

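```bash
sed -i "s/(o\['grip_width'\]\*85.4).round(1)/round(o['grip_width']*85.4,1)/" st.py; python3 st.py
```

```text
6.825 [ 0.4746 -0.2612  0.0749] th 31.76 0.554 R 0.1252 Ftan 5.15 Frad 7.46 fz 12.3 tz [ 1.04  1.4  -0.21] w 13.2
yaw 266.18591548914867
```

Emit:
{"method": "play_rows", "body": {"rows": [[[-0.5,-2.0,0.5],[0,0,0.9],8],[[-0.5,-2.0,0.5],[0,0,0.9],8],[[0,-2.0,0],[0,0,0.9],8],[[0,0,0],[0,0,0],8]]}}

```text
clock: 7.32
position: [0.4742, -0.2669, 0.075]
ee_rot: [-0.7, 0.714, 0.001, 0.0]
ft_force: [0.6, 4.8, -0.4]
grip_width: 0.153
```

```bash
python3 st.py
```

```text
7.325 [ 0.4742 -0.2669  0.075 ] th 34.39 0.6 R 0.1253 Ftan 4.83 Frad -0.44 fz -0.4 tz [ 0.96 -0.   -0.22] w 13.1
yaw 268.9160754144325
```

Emit:
{"method": "play_rows", "body": {"rows": [[[0,-1.3,0],[0,0,0.6],8],[[0,-1.3,0],[0,0,0.6],8],[[0,-1.3,0],[0,0,0.6],8],[[0,0,0],[0,0,0],8]]}}

```text
clock: 7.82
position: [0.4741, -0.2708, 0.075]
ee_rot: [0.711, -0.703, -0.001, -0.0]
ft_force: [-0.2, 5.5, 0.1]
grip_width: 0.151
```

```bash
python3 st.py
```

```text
7.825 [ 0.4741 -0.2708  0.075 ] th 36.18 0.631 R 0.1253 Ftan 5.46 Frad 0.26 fz 0.1 tz [ 0.95  0.09 -0.3 ] w 12.9
yaw 270.70377764233615
```

Emit:
{"method": "play_rows", "body": {"rows": [[[0,-1.3,0],[0,0,0.6],8],[[0,-1.3,0],[0,0,0.6],8],[[0,-1.3,0],[0,0,0.6],8],[[0,0,0],[0,0,0],8]]}}

```text
clock: 8.32
position: [0.4741, -0.2747, 0.0751]
ee_rot: [0.722, -0.691, -0.001, -0.0]
ft_force: [-0.7, 5.7, -0.0]
grip_width: 0.149
```

```bash
python3 st.py
```

```text
8.325 [ 0.4741 -0.2747  0.0751] th 37.98 0.663 R 0.1253 Ftan 5.74 Frad 0.51 fz -0.0 tz [ 1.    0.06 -0.22] w 12.7
yaw 272.50343832030103
```

Emit:
{"method": "play_rows", "body": {"rows": [[[0,-1.3,0],[0,0,0.6],8],[[0,-1.3,0],[0,0,0.6],8],[[0.1,-1.3,0],[0,0,0.6],8],[[0,0,0],[0,0,0],8]]}}

```text
clock: 8.82
position: [0.4742, -0.2786, 0.075]
ee_rot: [0.733, -0.68, -0.001, -0.0]
ft_force: [-0.5, 5.5, 0.2]
grip_width: 0.155
```

```bash
python3 st.py; python3 wr.py w5
```

```text
8.825 [ 0.4742 -0.2786  0.075 ] th 39.75 0.694 R 0.1254 Ftan 5.53 Frad 0.14 fz 0.2 tz [ 0.96  0.06 -0.21] w 13.2
yaw 274.30339887527913
```

Emit:
{"method": "play_rows", "body": {"rows": [[[0.1,-1.0,0],[0,0,0.45],8],[[0.1,-1.0,0],[0,0,0.45],8],[[0.1,-1.0,0],[0,0,0.45],8],[[0,0,0],[0,0,0],8]]}}

```text
clock: 9.38
position: [0.4744, -0.2815, 0.075]
ee_rot: [0.741, -0.671, -0.001, -0.0]
ft_force: [-0.8, 4.9, -0.1]
grip_width: 0.15
```

```bash
python3 st.py
```

```text
9.375 [ 0.4744 -0.2815  0.075 ] th 41.09 0.717 R 0.1254 Ftan 4.97 Frad 0.43 fz -0.1 tz [ 0.97  0.17 -0.27] w 12.8
yaw 275.6560939225359
```

View pics/w5.png

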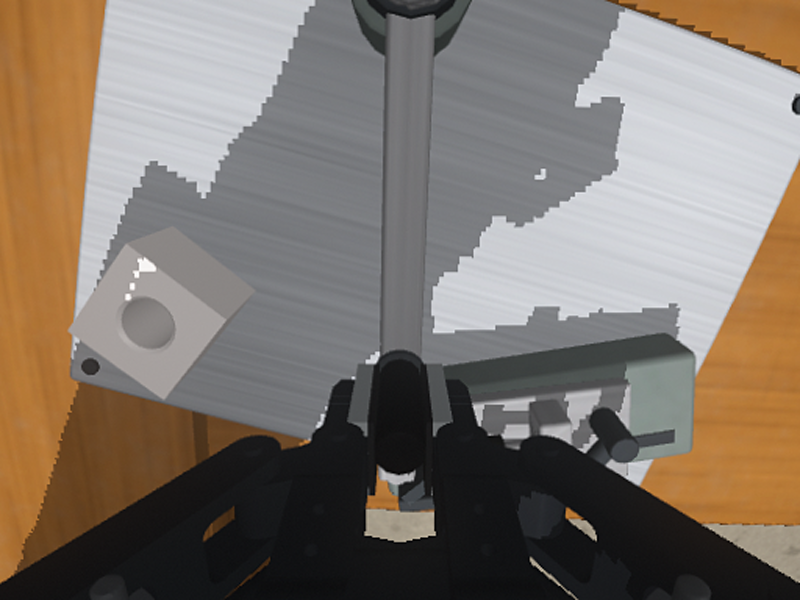

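Emit:
{"method": "play_rows", "body": {"rows": [[[0.1,-0.8,0],[0,0,0.36],8],[[0.1,-0.8,0],[0,0,0.36],8],[[0.1,-0.8,0],[0,0,0.36],8],[[0,0,0],[0,0,0],8]]}}

```text
clock: 9.88
position: [0.4746, -0.284, 0.075]
ee_rot: [0.747, -0.664, -0.001, -0.0]
ft_force: [-1.6, 5.2, 0.5]
grip_width: 0.147
```

```bash
python3 st.py
```

```text
9.875 [ 0.4746 -0.284   0.075 ] th 42.22 0.737 R 0.1254 Ftan 5.34 Frad 1.12 fz 0.5 tz [ 0.97  0.27 -0.22] w 12.5
yaw 276.7266114958671
```

Emit:
{"method": "play_rows", "body": {"rows": [[[0.1,-0.8,0],[0,0,0.36],8],[[0.1,-0.8,0],[0,0,0.36],8],[[0.1,-0.8,0],[0,0,0.36],8],[[0,0,0],[0,0,0],8]]}}

```text
clock: 10.38
position: [0.4748, -0.2857, 0.075]
ee_rot: [0.754, -0.657, -0.001, -0.0]
ft_force: [-3.1, 8.5, 3.9]
grip_width: 0.151
```

```bash
python3 st.py
```

```text
10.375 [ 0.4748 -0.2857  0.075 ] th 42.98 0.75 R 0.1254 Ftan 8.83 Frad 2.17 fz 3.9 tz [ 1.57  0.54 -0.24] w 12.9
yaw 277.83149629974537
```

Emit:
{"method": "play_rows", "body": {"rows": [[[0.1,-0.5,0],[0,0,0.23],8],[[0.1,-0.5,0],[0,0,0.23],8],[[0,0,0],[0,0,0],8]]}}

```text
clock: 10.75
position: [0.4749, -0.2865, 0.075]
ee_rot: [0.756, -0.654, -0.002, -0.0]
ft_force: [-3.3, 9.1, 4.5]
grip_width: 0.152
```

```bash
python3 st.py; python3 - <<'E'
from h import *
cv2.imwrite('pics/s6.png',cv2.resize(camera('scene')[190:310,300:450],None,fx=5,fy=5,interpolation=cv2.INTER_CUBIC))
E
```

```text
10.75 [ 0.4749 -0.2865  0.075 ] th 43.35 0.757 R 0.1254 Ftan 9.45 Frad 2.15 fz 4.5 tz [ 1.7   0.77 -0.27] w 13.0
yaw 278.299155062673
```

View pics/s6.png

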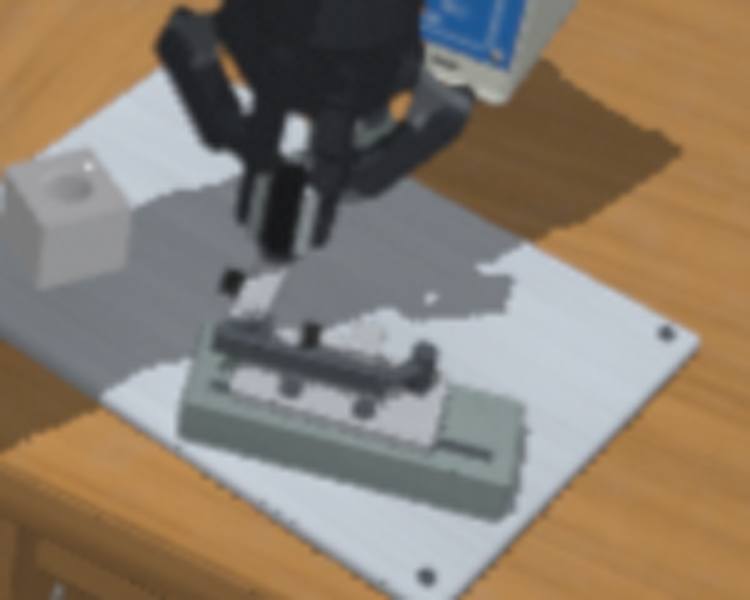

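Emit:
{"method": "play_rows", "body": {"rows": [[[0.1,-0.7,0],[0,0,0.33],8],[[0.1,-0.7,0],[0,0,0.33],8],[[0.1,-0.7,0],[0,0,0.33],8]]}}

```text
clock: 11.18
position: [0.4751, -0.2884, 0.075]
ee_rot: [0.762, -0.647, -0.002, -0.001]
ft_force: [-3.5, 10.4, 5.3]
grip_width: 0.152
```

```bash
python3 st.py
```

```text
11.175 [ 0.4751 -0.2884  0.075 ] th 44.22 0.772 R 0.1255 Ftan 10.78 Frad 2.08 fz 5.3 tz [ 1.93  0.91 -0.35] w 13.0
yaw 279.2971107015527
```

Emit:
{"method": "play_rows", "body": {"rows": [[[0.1,-0.7,0],[0,0,0.33],8],[[0.1,-0.7,0],[0,0,0.33],8],[[0.1,-0.7,0],[0,0,0.33],8]]}}

```text
clock: 11.55
position: [0.4755, -0.291, 0.075]
ee_rot: [0.768, -0.641, -0.001, -0.0]
ft_force: [-3.8, 7.3, 3.6]
grip_width: 0.152
```

```bash
python3 st.py
```

```text
11.55 [ 0.4755 -0.291   0.075 ] th 45.43 0.793 R 0.1254 Ftan 7.84 Frad 2.65 fz 3.6 tz [ 1.41  0.63 -0.24] w 13.0
yaw 280.2750989833345
```

Emit:
{"method": "play_rows", "body": {"rows": [[[0.1,-0.5,0],[0,0,0.23],8],[[0.1,-0.5,0],[0,0,0.23],8],[[0,0,0],[0,0,0],8]]}}

```text
clock: 11.92
position: [0.4757, -0.2922, 0.075]
ee_rot: [0.77, -0.638, -0.001, -0.0]
ft_force: [-3.6, 7.6, 2.8]
grip_width: 0.156
```

```bash
python3 st.py;python3 wr.py w7
```

```text
11.925 [ 0.4757 -0.2922  0.075 ] th 46.01 0.803 R 0.1255 Ftan 8.09 Frad 2.25 fz 2.8 tz [ 1.3   0.61 -0.26] w 13.3
yaw 280.71606639387545
```

View pics/w7.png

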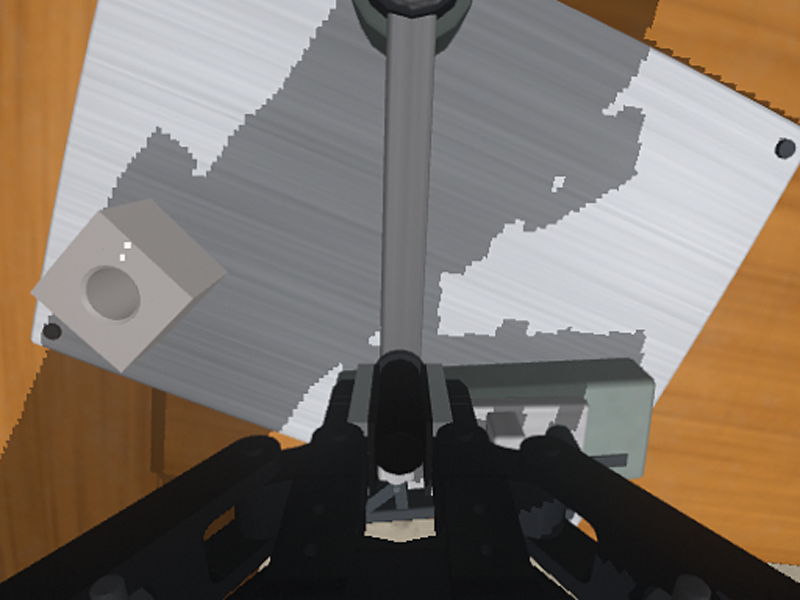

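```bash
python3 - <<'E'
import cv2
a=cv2.imread('pics/w7.png'); cv2.imwrite('pics/w7z.png',cv2.resize(a[440:560,330:470],None,fx=5,fy=5,interpolation=cv2.INTER_CUBIC))
E
```

```text
(no output)
```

View pics/w7z.png

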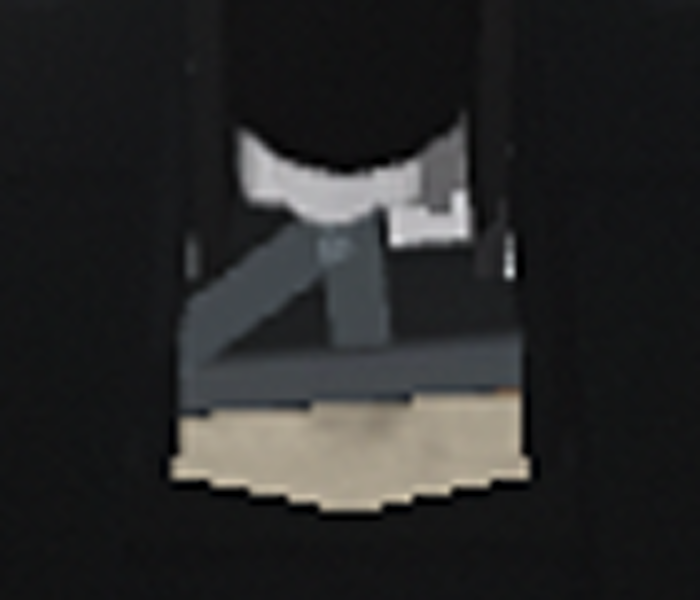

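Emit:
{"method": "play_rows", "body": {"rows": [[[0.1,-0.5,0],[0,0,0.23],8],[[0.1,-0.5,0],[0,0,0.23],8],[[0,0,0],[0,0,0],8]]}}

```text
clock: 12.35
position: [0.4758, -0.2933, 0.075]
ee_rot: [0.773, -0.635, -0.001, -0.0]
ft_force: [-3.4, 7.1, 1.9]
grip_width: 0.147
```

```bash
python3 st.py
```

```text
12.35 [ 0.4758 -0.2933  0.075 ] th 46.5 0.812 R 0.1255 Ftan 7.53 Frad 2.08 fz 1.9 tz [ 1.31  0.67 -0.22] w 12.5
yaw 281.16944573835326
```

Emit:
{"method": "play_rows", "body": {"rows": [[[0.1,-0.6,0],[0,0,0.27],8],[[0.1,-0.6,0],[0,0,0.27],8],[[0,0,0],[0,0,0],8]]}}

```text
clock: 12.72
position: [0.4761, -0.2946, 0.075]
ee_rot: [0.776, -0.631, -0.001, -0.0]
ft_force: [-3.9, 6.4, 3.0]
grip_width: 0.154
```

```bash
python3 st.py
```

```text
12.725 [ 0.4761 -0.2946  0.075 ] th 47.09 0.822 R 0.1255 Ftan 6.99 Frad 2.65 fz 3.0 tz [ 1.19  0.64 -0.21] w 13.2
yaw 281.7081644966131
```

Emit:
{"method": "play_rows", "body": {"rows": [[[0.1,-0.6,0],[0,0,0.27],8],[[0.1,-0.6,0],[0,0,0.27],8],[[0,0,0],[0,0,0],8]]}}

```text
clock: 13.1
position: [0.4763, -0.2961, 0.075]
ee_rot: [0.778, -0.628, -0.001, -0.0]
ft_force: [-2.2, 5.4, 2.2]
grip_width: 0.15
```

```bash
python3 st.py; python3 wr.py w8; python3 - <<'E'
import cv2
a=cv2.imread('pics/w8.png'); cv2.imwrite('pics/w8z.png',cv2.resize(a[440:560,330:470],None,fx=5,fy=5,interpolation=cv2.INTER_CUBIC))
E
```

```text
13.1 [ 0.4763 -0.2961  0.075 ] th 47.78 0.834 R 0.1255 Ftan 5.71 Frad 1.07 fz 2.2 tz [ 1.    0.49 -0.2 ] w 12.8
yaw 282.2417682438727
```

View pics/w8z.png

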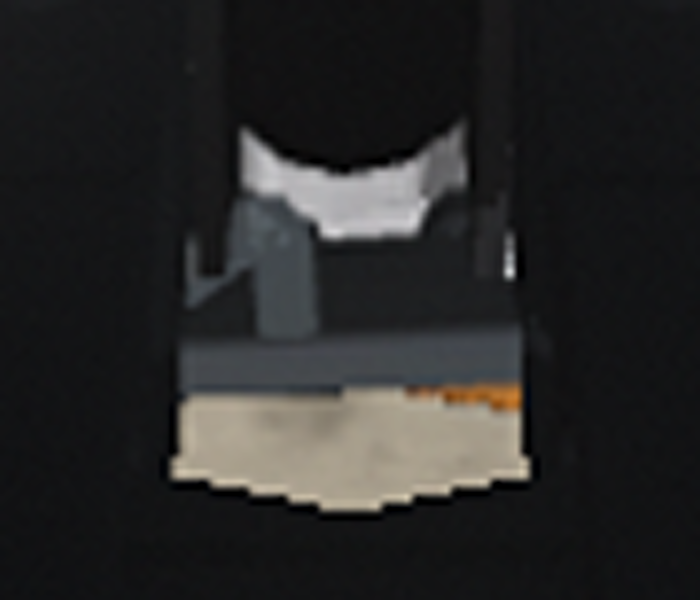

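Emit:
{"method": "play_rows", "body": {"rows": [[[0.1,-0.6,0],[0,0,0.27],8],[[0.1,-0.6,0],[0,0,0.27],8],[[0,0,0],[0,0,0],8]]}}

```text
clock: 13.52
position: [0.4766, -0.2974, 0.075]
ee_rot: [0.781, -0.624, -0.001, -0.0]
ft_force: [-1.8, 5.4, 1.3]
grip_width: 0.15
```

```bash
python3 st.py; python3 wr.py w9; python3 - <<'E'
import cv2
a=cv2.imread('pics/w9.png'); cv2.imwrite('pics/w9z.png',cv2.resize(a[440:560,330:470],None,fx=5,fy=5,interpolation=cv2.INTER_CUBIC))
E
```

```text
13.525 [ 0.4766 -0.2974  0.075 ] th 48.43 0.845 R 0.1255 Ftan 5.64 Frad 0.68 fz 1.3 tz [ 1.    0.5  -0.25] w 12.8
yaw 282.77627017447145
```

View pics/w9z.png

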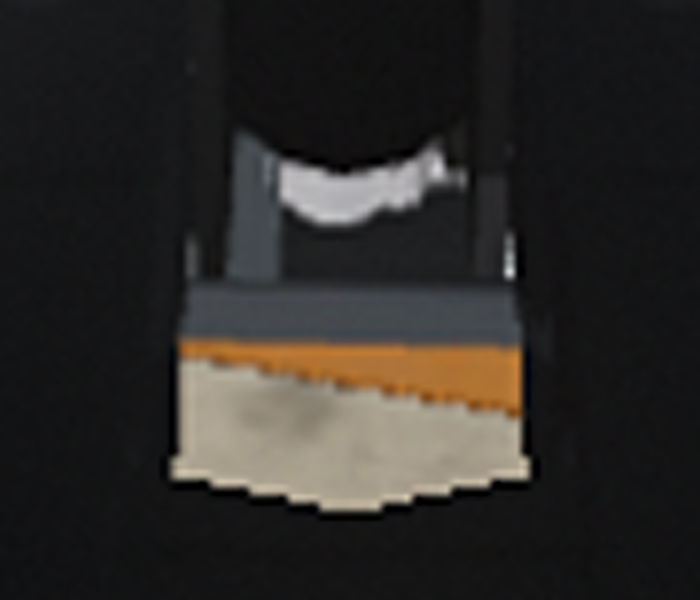

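Emit:
{"method": "play_rows", "body": {"rows": [[[-0.1,0.4,0],[0,0,-0.18],8],[[-0.1,0.4,0],[0,0,-0.18],8],[[0,0,0],[0,0,0],8]]}}

```text
clock: 13.95
position: [0.4766, -0.2973, 0.0751]
ee_rot: [0.779, -0.627, -0.0, -0.0]
ft_force: [-1.3, 3.9, -1.7]
grip_width: 0.153
```

```bash
python3 st.py
```

```text
13.95 [ 0.4766 -0.2973  0.0751] th 48.38 0.844 R 0.1255 Ftan 4.1 Frad 0.51 fz -1.7 tz [ 0.75  0.12 -0.1 ] w 13.0
yaw 282.3838127504109
```

Emit:
{"method": "play_rows", "body": {"rows": [[[-0.1,0.4,0],[0,0,-0.18],8],[[-0.1,0.4,0],[0,0,-0.18],8],[[0,0,0],[0,0,0],8]]}}

```text
clock: 14.32
position: [0.4765, -0.2972, 0.0751]
ee_rot: [0.777, -0.629, 0.0, 0.0]
ft_force: [2.2, 0.5, -8.5]
grip_width: 0.15
```

```bash
python3 st.py
```

```text
14.325 [ 0.4765 -0.2972  0.0751] th 48.32 0.843 R 0.1255 Ftan 0.06 Frad -2.27 fz -8.5 tz [-0.15 -0.56 -0.1 ] w 12.8
yaw 281.9937304913256
```

Emit:
{"method": "play_rows", "body": {"rows": [[[0.1,0.1,-0.3],[0,0,-0.05],8],[[0.1,0.1,-0.3],[0,0,0],8],[[0,0,0],[0,0,0],8]], "force": 20}}

```text
clock: 14.7
position: [0.4765, -0.2972, 0.0751]
ee_rot: [0.777, -0.63, 0.0, 0.0]
ft_force: [-1.2, -3.1, -1.6]
grip_width: 0.153
```

```bash
python3 st.py
```

```text
14.7 [ 0.4765 -0.2972  0.0751] th 48.31 0.843 R 0.1255 Ftan -2.77 Frad 1.84 fz -1.6 tz [-0.3   0.23 -0.05] w 13.0
yaw 281.93366716920536
```

Emit:
{"method": "play_rows", "body": {"rows": [[[0,0,0],[0,0,0],16],[[0,0,0],[0,0,0],18],[[0,0,0],[0,0,0],24],[[0,0,0],[0,0,0],34],[[0,0,0],[0,0,0],45],[[0,0,0],[0,0,0],50]]}}

```text
clock: 15.45
position: [0.4767, -0.2966, 0.0748]
ee_rot: [0.777, -0.63, 0.0, 0.0]
ft_force: [0.1, -0.3, -0.1]
grip_width: 0.585
```

```bash
python3 st.py; python3 wr.py w10
```

```text
15.45 [ 0.4767 -0.2966  0.0748] th 48.06 0.839 R 0.1252 Ftan -0.34 Frad -0.05 fz -0.1 tz [-0.01  0.04 -0.04] w 50.0
yaw 281.9644235811013
```

View pics/w10.png

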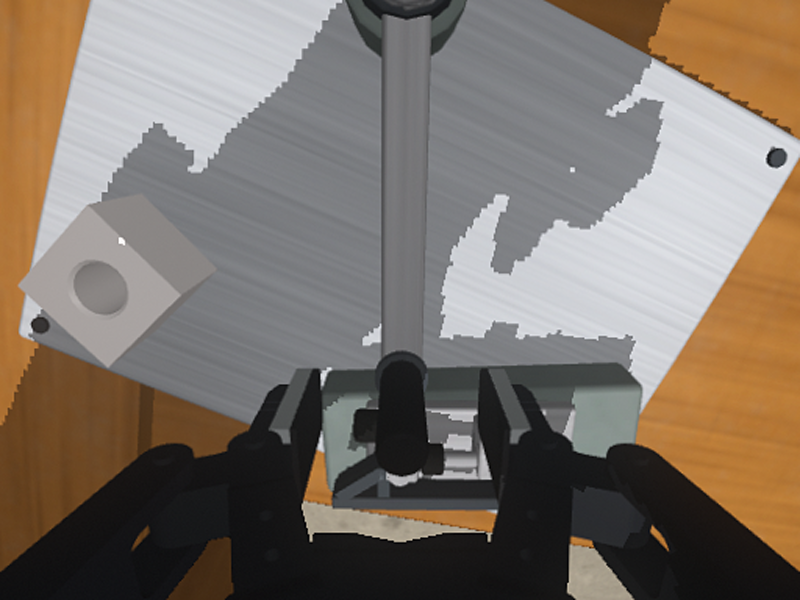

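Emit:
{"method": "play_rows", "body": {"rows": [[[0,0,10],[0,0,0],50],[[0,0,20],[0,0,0],50],[[0,0,25],[0,0,0],50],[[0,20,25],[0,0,0],60],[[0,25,25],[0,0,0],80],[[0,20,20],[0,0,0],80],[[0,10,10],[0,0,0],80],[[0,0,0],[0,0,0],80],[[0,0,0],[0,0,0],80]]}}

```text
clock: 16.62
position: [0.4761, -0.2224, 0.2088]
ee_rot: [0.777, -0.63, -0.001, 0.0]
ft_force: [-0.3, -0.1, -0.5]
grip_width: 0.94
```

```bash
python3 - <<'E'
from h import *
import json
i=camera_info('wrist'); a=camera('wrist'); cv2.imwrite('pics/w11n.png',a); i['world_from_camera']=np.array(i['world_from_camera']).tolist(); json.dump(i,open('w11.json','w'))
cv2.imwrite('pics/w11.png',cv2.resize(a,(800,600),interpolation=cv2.INTER_CUBIC))
print(readout.get_obs()['position'],proj(i,[.48,-.1837,.05])*800/512)
E
python3 st.py
```

```text
[ 0.47606025 -0.22236523  0.20870616] [340.44386291 250.95312327]
16.675 [ 0.4761 -0.2224  0.2087] th 14.78 0.258 R 0.1328 Ftan 0.22 Frad 0.24 fz -0.7 tz [ 0.02 -0.02  0.01] w 80.0
yaw 281.8935460006712
```

View pics/w11.png

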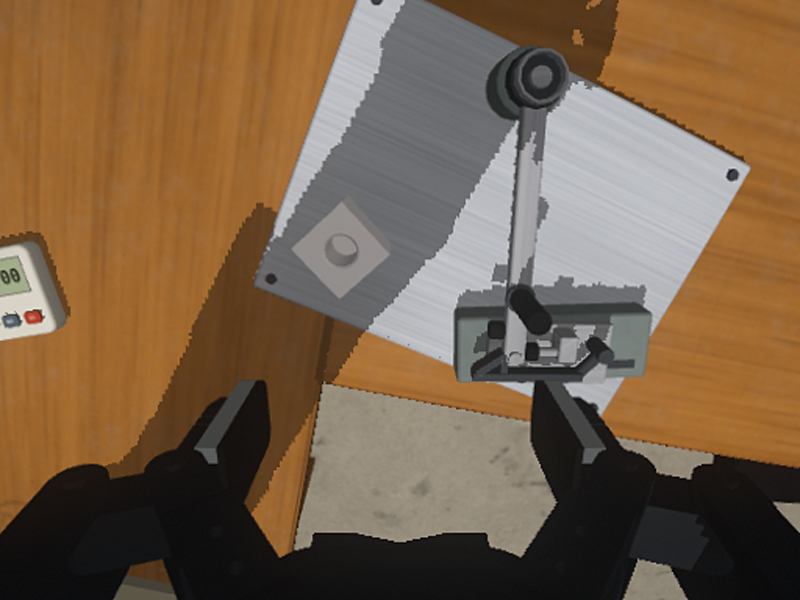

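Emit:
{"method": "play_rows", "body": {"rows": [[[2,15,3],[0,0,-1],85],[[4,32,5],[0,0,-1],85],[[4,42,5],[0,0,-1],85],[[5,48,0],[0,0,-1],85],[[5,48,0],[0,0,-1],85],[[5,48,0],[0,0,-1],85],[[5,48,0],[0,0,-1],85],[[5,44,0],[0,0,-1],85],[[4,36,0],[0,0,-1],85],[[4,24,0],[0,0,-1],85],[[2,11,0],[0,0,-1],85],[[0,0,0],[0,0,-1],85]]}}

```text
clock: 18.18
position: [0.5216, 0.1746, 0.2219]
ee_rot: [-0.707, 0.707, 0.001, -0.0]
ft_force: [0.2, -0.8, 0.8]
grip_width: 0.995
```

Emit:
{"method": "play_rows", "body": {"rows": [[[0,0,0],[0,0,0],85],[[0,0,0],[0,0,0],85]]}}

```text
clock: 18.42
position: [0.5218, 0.1734, 0.2226]
ee_rot: [-0.707, 0.708, -0.0, -0.0]
ft_force: [0.4, 0.5, -0.1]
grip_width: 0.997
```

```bash
python3 - <<'E'
from h import *
import json
W=json.load(open('w11.json')); print('seat',atz(W,np.array([341.5,250])/1.5625-.2,.05))
i=camera_info('wrist'); a=camera('wrist'); cv2.imwrite('pics/w12n.png',a); i['world_from_camera']=np.array(i['world_from_camera']).tolist(); json.dump(i,open('w12.json','w'))
cv2.imwrite('pics/w12.png',cv2.resize(a,(800,600),interpolation=cv2.INTER_CUBIC))
print(readout.get_obs()['position'],proj(i,[.521,.174,.113])*800/512,proj(i,[.521,.174,.042])*800/512)
E
python3 st.py
```

```text
seat [ 0.48089032 -0.18401604  0.05      ]
[0.52180068 0.17358765 0.22269388] [398.37997593 293.47369894] [398.51480055 262.74698757]
18.475 [0.5218 0.1736 0.2227] th -43.61 -0.761 R 0.4518 Ftan -0.52 Frad -0.28 fz 0.6 tz [-0.02 -0.02  0.08] w 85.0
yaw 269.9117586844201
```

View pics/w12.png

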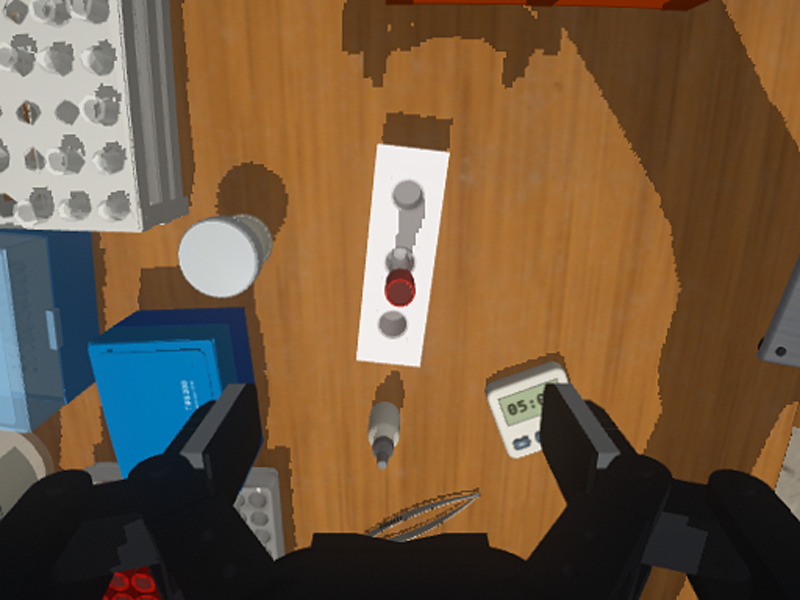

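Emit:
{"method": "play_rows", "body": {"rows": [[[0,-0.4,-10],[0,0,0],70],[[0,0,-20],[0,0,0],60],[[0,0,-25],[0,0,0],55],[[0,0,-25],[0,0,0],50],[[0,0,-25],[0,0,0],50],[[0,0,-25],[0,0,0],50],[[0,0,-20],[0,0,0],50],[[0,0,-12],[0,0,0],45],[[0,0,-4],[0,0,0],40],[[0,0,0],[0,0,0],35]]}}

```text
clock: 19.73
position: [0.5219, 0.1742, 0.0571]
ee_rot: [-0.707, 0.707, -0.0, 0.0]
ft_force: [0.7, -0.6, 0.3]
grip_width: 0.409
```

```bash
python3 st.py; python3 wr.py w13
```

```text
19.725 [0.5219 0.1742 0.0571] th -43.64 -0.762 R 0.4524 Ftan 0.54 Frad -0.69 fz 0.3 tz [-0.01  0.04 -0.04] w 34.9
yaw 269.97083780966824
```

View pics/w13.png

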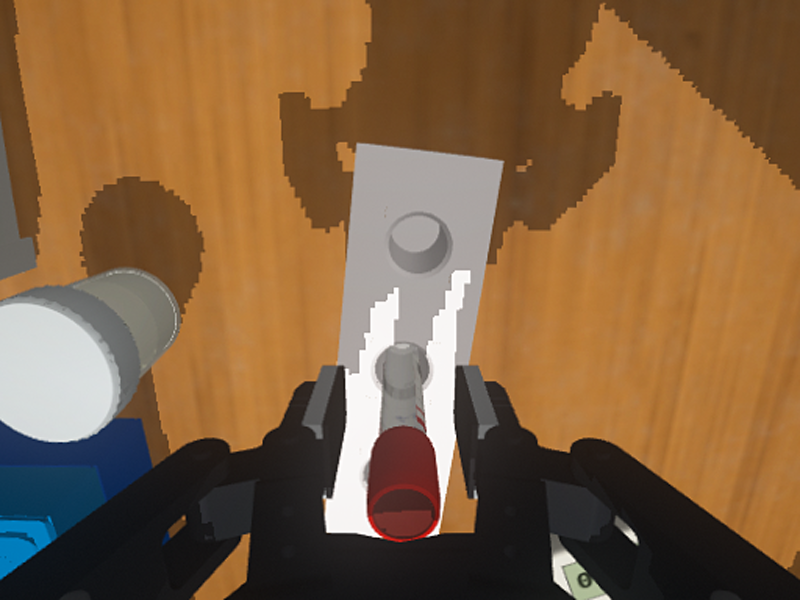

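Emit:
{"method": "play_rows", "body": {"rows": [[[0,0,0],[0,0,0],20],[[0,-0.5,0],[0,0,0],12],[[0,0,0],[0,0,0],10],[[0,0,0],[0,0,0],10],[[0,0,0],[0,0,0],10]], "force": 35}}

```text
clock: 20.4
position: [0.5221, 0.1739, 0.0573]
ee_rot: [-0.707, 0.707, -0.0, 0.001]
ft_force: [-1.7, 1.4, 5.0]
grip_width: 0.185
```

```bash
python3 st.py
```

```text
20.4 [0.5221 0.1739 0.0573] th -43.66 -0.762 R 0.452 Ftan -1.46 Frad 1.65 fz 5.0 tz [ 0.27  0.08 -0.01] w 15.8
yaw 269.97473855060247
```

Emit:
{"method": "play_rows", "body": {"rows": [[[0,0,3],[0,0,0],10],[[0,0,8],[0,0,0],10],[[0,0,12],[0,0,0],10],[[0,0,16],[0,0,0],10],[[0,0,16],[0,0,0],10],[[0,0,16],[0,0,0],10],[[0,0,12],[0,0,0],10],[[0,0,6],[0,0,0],10]]}}

```text
clock: 21.4
position: [0.5219, 0.1736, 0.1467]
ee_rot: [-0.707, 0.707, -0.0, 0.0]
ft_force: [0.9, -0.2, -0.3]
grip_width: 0.19
```

```bash
python3 st.py; python3 - <<'E'
from h import *
cv2.imwrite('pics/s14.png',cv2.resize(camera('side')[100:290,110:300],None,fx=3,fy=3,interpolation=cv2.INTER_CUBIC))
E
```

```text
21.4 [0.5219 0.1736 0.1467] th -43.62 -0.761 R 0.4518 Ftan 0.81 Frad -0.33 fz -0.3 tz [-0.03  0.06 -0.  ] w 16.2
yaw 269.9601365589617
```

View pics/s14.png

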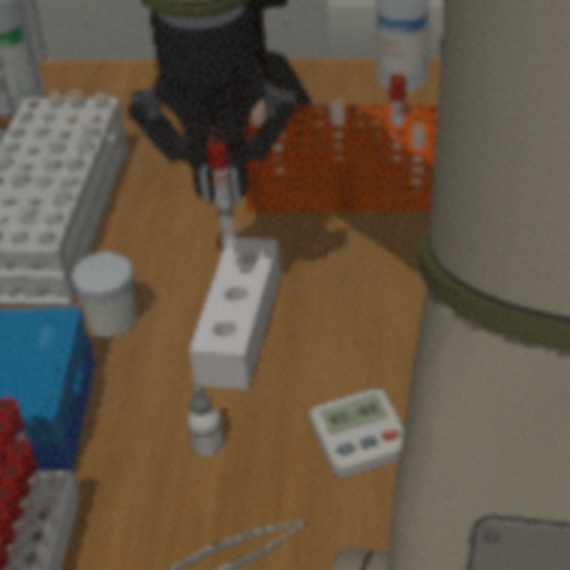

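Emit:
{"method": "play_rows", "body": {"rows": [[[-1,-11,0],[0,0,0],10],[[-3,-26,0],[0,0,0],10],[[-4,-36,0],[0,0,0],10],[[-5,-40,0],[0,0,0],10],[[-5,-40,0],[0,0,0],10],[[-5,-40,0],[0,0,0],10],[[-5,-40,0],[0,0,0],10],[[-5,-40,0],[0,0,0],10],[[-4,-36,0],[0,0,0],10],[[-3,-30,0],[0,0,0],10],[[-1.5,-18.5,0],[0,0,0],10],[[0,0,0],[0,0,0],10]]}}

```text
clock: 22.95
position: [0.4796, -0.185, 0.1453]
ee_rot: [-0.706, 0.708, 0.0, -0.0]
ft_force: [0.1, 0.4, 0.4]
grip_width: 0.185
```

Emit:
{"method": "play_rows", "body": {"rows": [[[0,0,0],[0,0,0],10],[[0,0,0],[0,0,0],10]]}}

```text
clock: 23.2
position: [0.4805, -0.1827, 0.1458]
ee_rot: [0.708, -0.707, -0.0, -0.0]
ft_force: [-0.5, 0.8, 0.0]
grip_width: 0.184
```

```bash
python3 st.py; python3 - <<'E'
from h import *
i=camera_info('wrist'); a=camera('wrist'); cv2.imwrite('pics/w15.png',cv2.resize(a,(800,600),interpolation=cv2.INTER_CUBIC))
t=readout.get_obs()['position']
print('bore',proj(i,[.4805,-.184,.05])*1.5625,'tubebottom if at tcp',proj(i,[t[0],t[1],t[2]-.051])*1.5625)
I=camera_info('scene');b=camera('scene');cv2.imwrite('pics/s15.png',cv2.resize(b[150:290,270:430],None,fx=4,fy=4,interpolation=cv2.INTER_CUBIC))
E
```

```text
23.2 [ 0.4805 -0.1827  0.1458] th -0.25 -0.004 R 0.1484 Ftan 0.33 Frad 0.82 fz 0.0 tz [ 0.01 -0.    0.01] w 15.7
yaw 270.0776309176432
bore [402.15830373 299.86276832] tubebottom if at tcp [400.22371074 332.29811552]
```

View pics/w15.png

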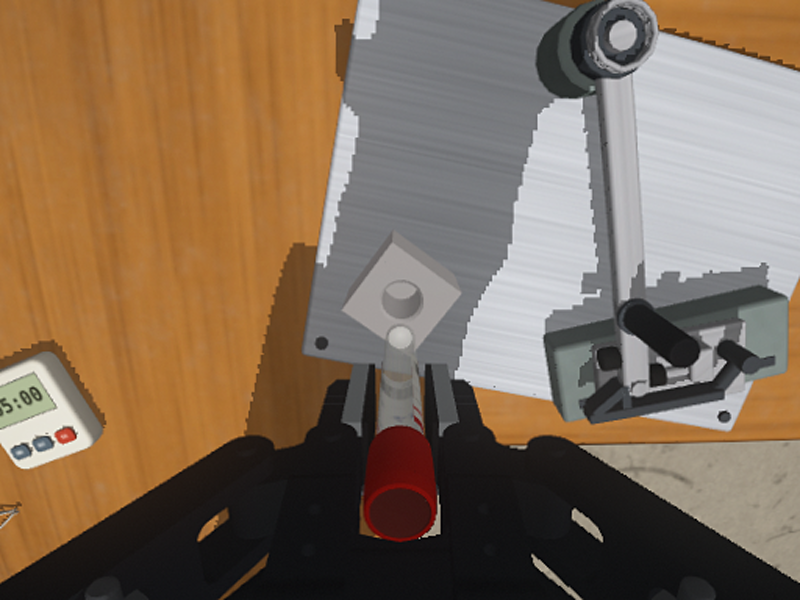

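View pics/s15.png

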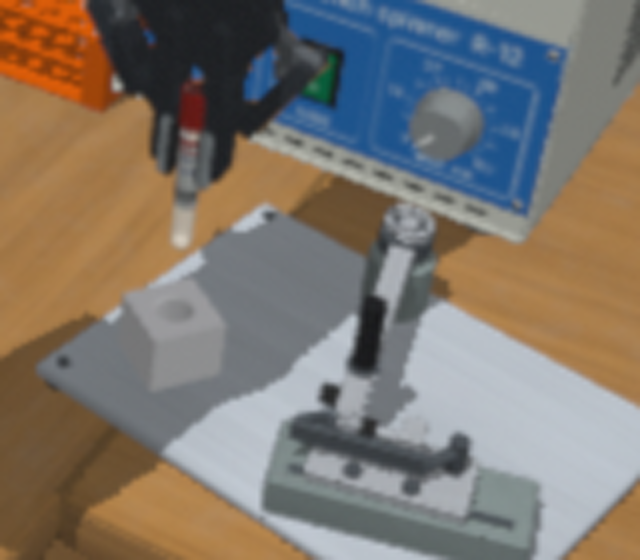

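Emit:
{"method": "play_rows", "body": {"rows": [[[0,-0.6,-6],[0,0,0],10],[[0,-0.6,-12],[0,0,0],10],[[0,0,-12],[0,0,0],10],[[0,0,-6],[0,0,0],10],[[0,0,0],[0,0,0],10],[[0,0,0],[0,0,0],10]]}}

```text
clock: 24.05
position: [0.4804, -0.1852, 0.11]
ee_rot: [-0.707, 0.707, -0.0, 0.0]
ft_force: [-0.4, -0.5, 0.4]
grip_width: 0.189
```

```bash
python3 st.py; python3 - <<'E'
from h import *
i=camera_info('wrist'); a=camera('wrist'); cv2.imwrite('pics/w16.png',cv2.resize(a[150:300,180:335],None,fx=4,fy=4,interpolation=cv2.INTER_CUBIC))
t=readout.get_obs()['position']
f=lambda p:((proj(i,p)-[180,150])*4).round(1)
print('bore',f([.4805,-.184,.05]),'tubebottom if at tcp',f([t[0],t[1],t[2]-.051]),f([t[0],t[1],t[2]-.0425]))
I=camera_info('scene');b=camera('scene');cv2.imwrite('pics/s16.png',cv2.resize(b[170:270,280:380],None,fx=6,fy=6,interpolation=cv2.INTER_CUBIC))
g=lambda p:((proj(I,p)-[280,170])*6).round(1)
print('bore',g([.4805,-.184,.05]),g([t[0],t[1],t[2]-.051]))
E
```

```text
24.05 [ 0.4804 -0.1852  0.11  ] th 0.56 0.01 R 0.147 Ftan -0.63 Frad 0.03 fz 0.4 tz [ 0.02 -0.01 -0.  ] w 16.2
yaw 269.9664536588272
bore [295.7 230.8] tubebottom if at tcp [303.2 250.4] [303.2 270.1]
bore [207.  340.8] [212.1 323.9]
```

View pics/w16.png

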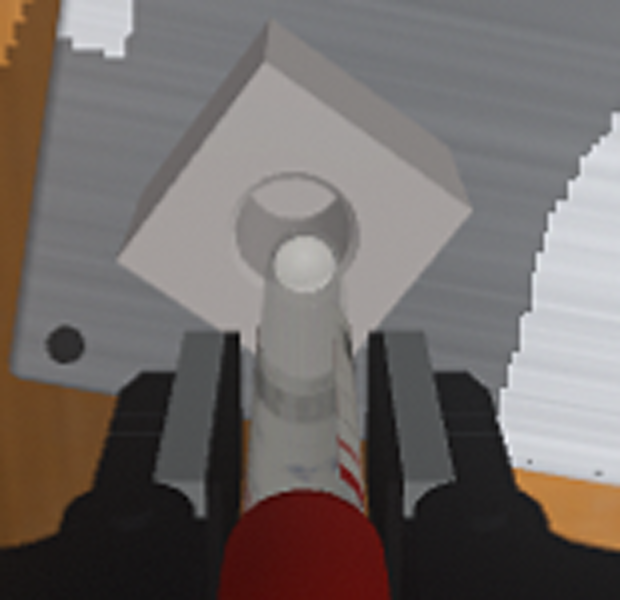

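View pics/s16.png

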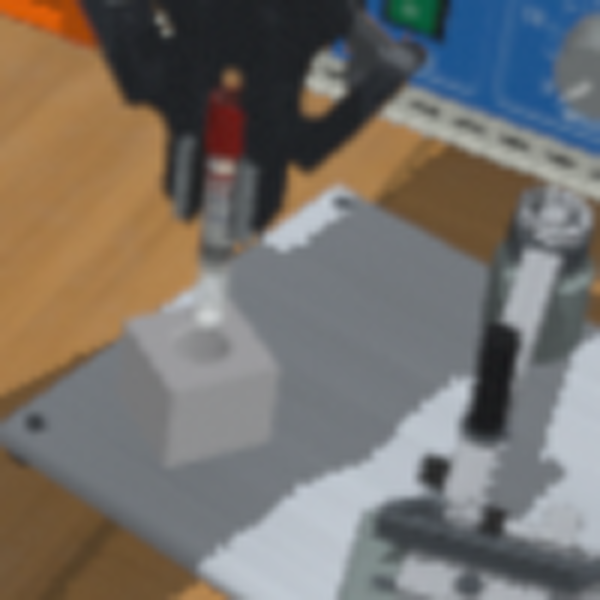

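Emit:
{"method": "play_rows", "body": {"rows": [[[0.3,1.0,0],[0,0,0],10],[[0,0,-4],[0,0,0],10],[[0,0,-5],[0,0,0],10],[[0,0,-5],[0,0,0],10],[[0,0,-3],[0,0,0],10],[[0,0,0],[0,0,0],10]]}}

```text
clock: 24.9
position: [0.4803, -0.1841, 0.0924]
ee_rot: [-0.707, 0.707, 0.0, -0.0]
ft_force: [-0.1, -0.6, 0.2]
grip_width: 0.191
```

```bash
python3 st.py; python3 - <<'E'
from h import *
i=camera_info('wrist'); a=camera('wrist'); cv2.imwrite('pics/w17.png',cv2.resize(a[150:300,180:335],None,fx=4,fy=4,interpolation=cv2.INTER_CUBIC))
E
```

```text
24.9 [ 0.4803 -0.1841  0.0924] th 0.23 0.004 R 0.1477 Ftan -0.5 Frad -0.28 fz 0.2 tz [-0.   -0.03 -0.04] w 16.3
yaw 269.9678044355512
```

View pics/w17.png

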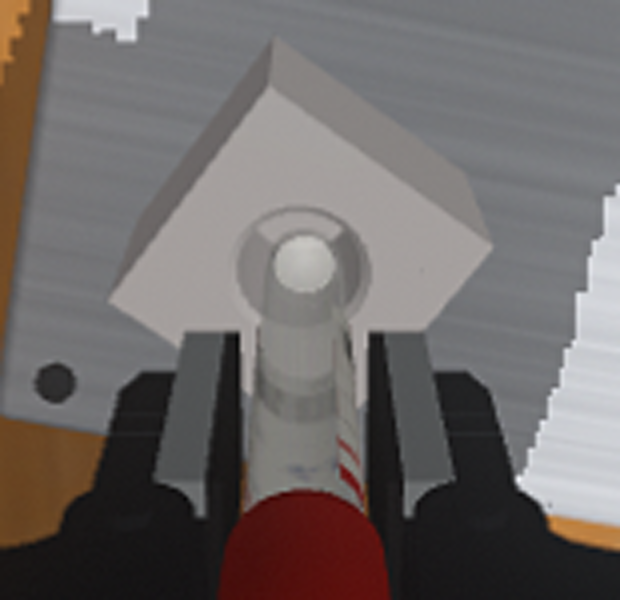

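Emit:
{"method": "play_rows", "body": {"rows": [[[0.2,0,-4],[0,0,0],10],[[0,0,-5],[0,0,0],10],[[0,0,-5],[0,0,0],10],[[0,0,-5],[0,0,0],10],[[0,0,-3],[0,0,0],10],[[0,0,-2],[0,0,0],10],[[0,0,0],[0,0,0],10]]}}

```text
clock: 25.82
position: [0.4807, -0.1842, 0.0687]
ee_rot: [-0.707, 0.707, 0.0, -0.0]
ft_force: [-0.1, -0.9, -1.3]
grip_width: 0.185
```

```bash
python3 st.py
```

```text
25.825 [ 0.4807 -0.1842  0.0687] th 0.17 0.003 R 0.1474 Ftan -0.8 Frad -0.42 fz -1.3 tz [-0.    0.02  0.05] w 15.8
yaw 269.9642611086922
```

Emit:
{"method": "play_rows", "body": {"rows": [[[0,0,-0.8],[0,0,0],10],[[0,0,-0.8],[0,0,0],10],[[0,0,-0.8],[0,0,0],10],[[0,0,-0.4],[0,0,0],10],[[0,0,0],[0,0,0],10]]}}

```text
clock: 26.45
position: [0.4807, -0.1842, 0.0659]
ee_rot: [-0.707, 0.707, -0.0, -0.0]
ft_force: [0.1, -0.3, -0.0]
grip_width: 0.187
```

```bash
python3 st.py
```

```text
26.45 [ 0.4807 -0.1842  0.0659] th 0.18 0.003 R 0.1474 Ftan -0.24 Frad -0.26 fz -0.0 tz [-0.02 -0.02  0.07] w 16.0
yaw 269.96163623083055
```

Emit:
{"method": "play_rows", "body": {"rows": [[[0,0,-0.5],[0,0,0],10],[[0,0,-0.5],[0,0,0],10],[[0,0,0],[0,0,0],10]]}}

```text
clock: 26.82
position: [0.4809, -0.1842, 0.0653]
ee_rot: [-0.707, 0.707, -0.0, 0.0]
ft_force: [-1.3, 0.0, 5.1]
grip_width: 0.182
```

```bash
python3 st.py
```

```text
26.825 [ 0.4809 -0.1842  0.0653] th 0.13 0.002 R 0.1472 Ftan -0.73 Frad 1.02 fz 5.1 tz [ 0.16  0.3  -0.01] w 15.5
yaw 269.9630051886995
```

Emit:
{"method": "play_rows", "body": {"rows": [[[0,0,-0.5],[0,0,0],10],[[0,0,0],[0,0,0],10]]}}

```text
clock: 27.08
position: [0.4811, -0.1843, 0.0653]
ee_rot: [-0.707, 0.707, -0.0, 0.0]
ft_force: [-3.4, 1.7, 10.1]
grip_width: 0.186
```

```bash
python3 st.py
```

```text
27.075 [ 0.4811 -0.1843  0.0653] th 0.09 0.002 R 0.147 Ftan -0.64 Frad 3.75 fz 10.1 tz [ 0.37  0.74 -0.01] w 15.9
yaw 269.96586788360355
```

Emit:
{"method": "play_rows", "body": {"rows": [[[0,0,0.5],[0,0,0],10],[[0,0,0],[0,0,0],19],[[0,0,0],[0,0,0],24],[[0,0,0],[0,0,0],32],[[0,0,0],[0,0,0],40],[[0,0,0],[0,0,0],45],[[0,0,0],[0,0,0],45]], "force": 20}}

```text
clock: 27.95
position: [0.4807, -0.1842, 0.0649]
ee_rot: [-0.707, 0.707, -0.0, -0.0]
ft_force: [-0.4, -0.1, 0.1]
grip_width: 0.524
```

```bash
python3 st.py; python3 wr.py w18
```

```text
27.95 [ 0.4807 -0.1842  0.0649] th 0.17 0.003 R 0.1474 Ftan -0.31 Frad 0.25 fz 0.1 tz [-0.    0.02  0.01] w 44.7
yaw 269.96452424680626
```

View pics/w18.png

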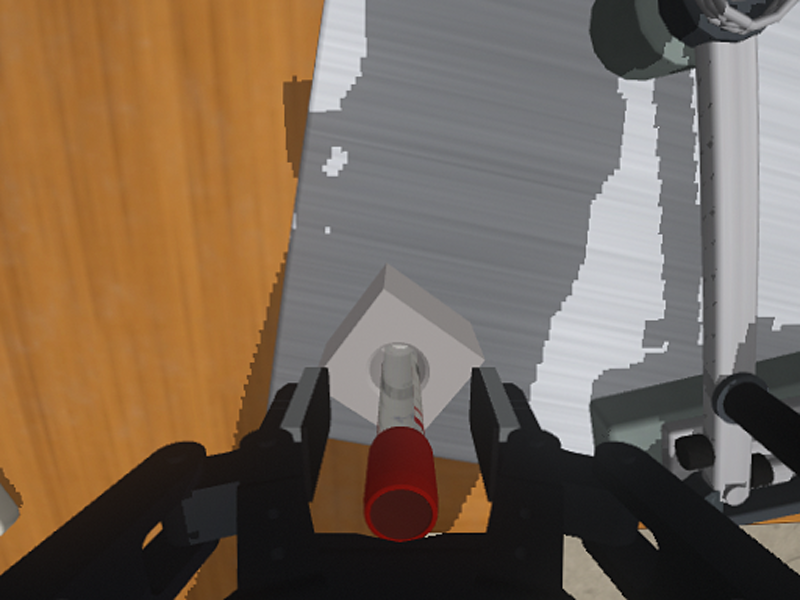

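Tube is upright in the seat and free of the pads, and the arm is still cocked. I'll back straight up.

Emit:
{"method": "play_rows", "body": {"rows": [[[0,0,6],[0,0,0],45],[[0,0,14],[0,0,0],45],[[0,0,20],[0,0,0],45],[[0,0,25],[0,0,0],45],[[0,0,25],[0,0,0],45],[[0,0,25],[0,0,0],45],[[0,0,20],[0,0,0],45],[[0,0,10],[0,0,0],45],[[0,0,0],[0,0,0],45]]}}

```text
clock: 29.12
position: [0.4809, -0.1843, 0.2107]
ee_rot: [-0.707, 0.707, -0.001, 0.0]
ft_force: [-0.1, -0.1, -0.5]
grip_width: 0.526
```

```bash
python3 - <<'E'
from h import *
i=camera_info('wrist'); a=camera('wrist'); cv2.imwrite('pics/w19.png',cv2.resize(a,(800,600),interpolation=cv2.INTER_CUBIC))
print('cap top at home',proj(i,[.4807,-.184,.121])*1.5625)
I=camera_info('scene');b=camera('scene');cv2.imwrite('pics/s19.png',cv2.resize(b[150:290,270:430],None,fx=4,fy=4,interpolation=cv2.INTER_CUBIC))
print('scene cap top',(proj(I,[.4807,-.184,.121])-[270,150])*4)
cv2.imwrite('pics/d19.png',camera('side'))
E
```

```text
cap top at home [398.91465993 304.32657591]
scene cap top [189.40886298 209.01263148]
```

View pics/w19.png

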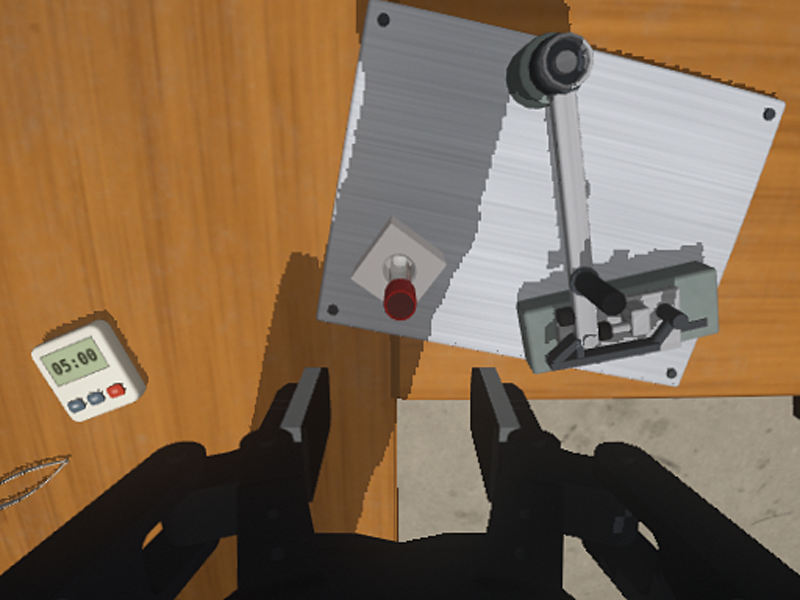

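View pics/s19.png

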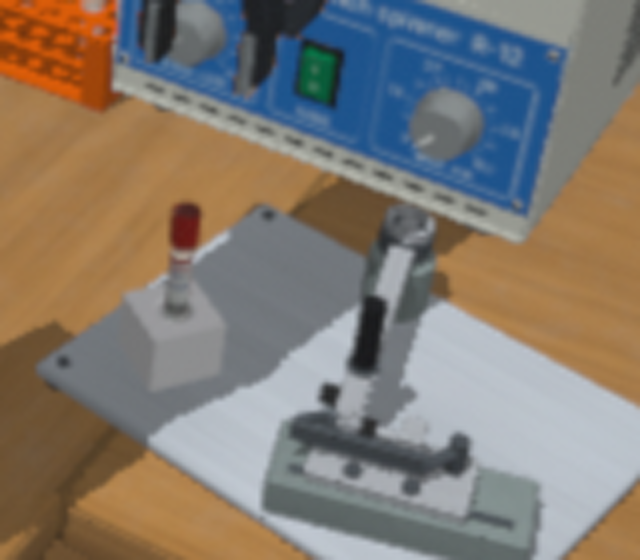

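View pics/d19.png

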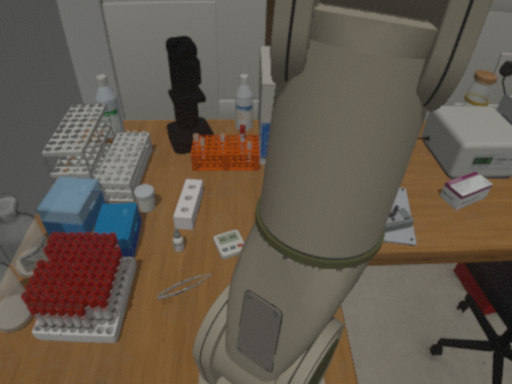

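The wrist picture shows the cap top at (400,304), against (399,304) predicted for a tube fully home. The arm sits behind the hook near (570,345). In the side picture the cup, dropper and timer are where they started.

```bash
python3 -c "
from workcell import manip; print(manip.hand_in())"
```

```text
the job is handed in; nothing more can be done
None
```

The tapper is cocked and the capped tube stands fully home in its seat. I handed the job in at about 29 s, well under the 72 s limit; the hand-in gives no verdict.

- **Striker arm:** I gripped the handle and drew it back slowly. The hook snapped in at about 0.83 rad: the force at the handle peaked at about 11 N, then dropped back to the plain spring load. I went 1–2 mm further without feeling the backstop, then eased the arm onto the hook at about 0.843 rad. The reading had fallen to about 0 to −3 N when I opened the fingers, and the arm stayed put.
- **Tube:** The tip met the bottom of the seat at the height worked out for fully home (tool tip at z = 65.3 mm), and I pressed with about 10 N before letting go. The final wrist picture puts the cap top at (400,304), against (399,304) predicted for fully home.
- **Rest of the bench:** The last pictures show the arm still behind the hook, and the cup, dropper and timer where they started. The gripper was clear above everything, with no contact force.
- **One disagreement:** The spring force read about 2 N lower than the given figures all through the draw. I treated that as a sensor or grip offset, and relied on the change in force, the position and the pictures instead.

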